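# Clear the warming box and hold its sprung lid at the setting arm

## Task

In the instrument maker's shop the tuning-peg carrier is standing on the lid of the warming box: first hang it by its handle across both prongs of the hook stand and let go of it. Then lift the box's sprung lid by its bar until the lid lies at the same angle as the setting arm pivoted at its side, so the box can air, and hold it still there: finish while still holding the lid, because its spring shuts it. Leave the setting arm and everything else on the bench where they are.

Things in the scene. Friction and masses are not known exactly. Their poses are not given: they have to be found in the camera images.
- box: warming box, fixed: open grey sheet-metal box 220 (x) x 220 (y) x 100 mm tall, walls 6 mm. Origin at the centre of its underside on the bench, z up; its x points from the front (handle side) to the hinge side, its y along the hinge. It stands left or right of the hook stand, turned by up to 0.25 rad.
- lid_hinge (a point): middle of the lid's hinge line at the box's rear top edge: 113 mm along the box's x from its origin, 100 mm up. The hinge line runs along the box's y. Same axes as the box.
- lid (a joint): angle of the aluminium lid in rad: 0 shut, growing as its front edge rises (up to 1.3). The lid is a plate 226 x 224 x 8 mm, 0.4 kg. A spring always pulls it shut: lifting at the bar takes about 6 N upward when shut and 8 to 12 N at the setting arm's angle; it shuts when let go.
- lid_bar (a point): middle of the lid's lifting bar: a round steel bar of 12 mm diameter, 140 mm long, parallel to the hinge line, carried over the front of the lid on two 10 mm posts 120 mm apart; the bar's axis is 45 mm above the lid's top face (53 mm above the hinge line when shut) and 206 mm in front of the hinge line. Axes turn with the lid; equal to the box's when shut.
- setting_arm (a joint): angle in rad at which the setting arm stands, 0.35 to 0.62: 0 is level, growing as its free end rises. It turns about the lid's hinge line with light friction and stays where it is. The lid is at the mark when joint lid equals this value.
- setting_tip (a point): free end of the setting arm: a thin dark steel strip 12 mm high, 165 mm long from the hinge line, on the box's -y side, 126 mm from the box's middle (14 mm outside the lid's edge). Its x axis points along the arm towards the hinge.
- carrier: tuning-peg carrier, loose, 0.22 to 0.4 kg: open steel tray 65 (x) x 140 (y) x 45 mm tall holding wooden pegs (part of it, up to 58 mm high), with a rigid arched handle. Origin at the centre of its underside, z up. Stands on the lid behind the lifting bar at the start.
- carrier_bar (a point): middle of the carrier's handle: a straight round wooden bar of 12 mm diameter along the carrier's y, 115 mm above its underside, 130 mm clear between two flat side straps that rise from the tray's ends. 64 mm free between the tray's rim and the bar.
- stand: hook stand, fixed: wooden foot 150 x 150 x 12 mm (its middle 10 mm behind the origin along x) with two steel wire uprights, 60 mm behind the origin and 186 mm tall, each ending in an upturned prong that points to the stand's -x, towards the robot. Origin on the bench under the prongs' lowest point, z up. The wires are 8 mm thick, at y = +35 and -35 mm, with nothing between them. Turned by up to 0.25 rad.
- hook_rest (a point): where the middle of the carrier's handle bar ends up when hung: halfway between the prongs, 180 mm above the bench. The prongs' upturned tips lie 26 mm in front of it (-x of the stand) and reach 196 mm above the bench; the prongs' undersides lie at 166 mm; behind, the prongs slope up to the uprights at +60 mm.
- bridge_blank: dark wooden bar 24 x 100 x 12 mm lying in front of the warming box, along the box's y. Bystander, to be left alone.
- jar: amber glass jar, 48 mm across, 60 mm tall, standing behind the hook stand. Bystander, to be left alone.
- mallet: wooden mallet lying on the left of the bench; head 50 x 90 x 50 mm, handle 170 mm; origin under its middle. Bystander, to be left alone.
- chisel: chisel lying on the right of the bench, 240 mm long, wooden handle; origin under its middle. Bystander, to be left alone.
- screwdriver: screwdriver with a wooden handle, lying in the middle of the bench near the robot. Bystander, to be left alone.
- sanding_block: cork block 90 x 50 x 30 mm on the far left of the bench. Bystander, to be left alone.
- glue: white bottle 56 mm across, 130 mm tall, far right of the bench. Bystander, to be left alone.
There are look-alikes about, which are no part of the job. What is shaped like the carrier but blue or red is not meant.

How it is judged:
On the way, in this order (a step that is already met when the one before it is completed fails the run):
1. the carrier hangs by its handle bar on both prongs of the stand, level, still and let go (contact force between carrier and stand above 1 N and distance between carrier_bar and hook_rest below 0.04 m and z of carrier_bar in the frame of hook_rest between -0.008 and 0.016 m and angle between the y axis of carrier and the y axis of stand, either way round below 0.3 rad and angle between carrier's own z axis and vertical below 0.3 rad and linear speed of carrier below 0.05 m/s and contact force between carrier and the arm below 0.1 N and contact force between carrier and the fingers below 0.1 N and contact force between carrier and box below 0.1 N), for 0.3 s.
2. the robot holds the lid still at the setting arm's angle (angle between the x axis of lid_bar and the x axis of setting_tip, either way round below 0.07 rad and value of joint lid above 0.2 rad and velocity of joint lid between -0.05 and 0.05 rad/s and (contact force between lid and the fingers above 1 N or contact force between lid and the arm above 1 N) and contact force between lid and carrier below 0.1 N and contact force between lid and bridge_blank below 0.1 N and contact force between lid and jar below 0.1 N and contact force between lid and mallet below 0.1 N and contact force between lid and chisel below 0.1 N and contact force between lid and screwdriver below 0.1 N and contact force between lid and sanding_block below 0.1 N and contact force between lid and glue below 0.1 N), for 0.5 s.
At the end, for the whole second after the job is handed in: Carrier hangs at rest, upright and in line within 0.3 rad, bar middle within 40 mm of hook_rest (height -8 to +16 mm), touched only by the stand. The robot still holds the lid (over 1 N), still, within 0.07 rad of the setting arm; nothing else props it (all of step 1 and all of step 2); the arm keeps its last pose, push and grip.
It fails at once if the setting arm is moved (distance of setting_tip from where it was at the start of the episode above 0.015 m).
It fails at once if a bystander is moved by more than 30 mm (distance of any of bridge_blank, jar, mallet, chisel, screwdriver, sanding_block, glue from where it was at the start of the episode above 0.03 m).
It also fails if it takes over 58 s, if anything falls off the work surface, if the arm or the gripper's body presses on something with over 40 N, if the wrist force passes 120 N, or if a joint passes its speed limit or range.

## Robot

A 6-joint arm with a two-finger parallel gripper is mounted at the origin on the work surface. World frame = base frame: x ahead of the robot, y to its left, z up, the work surface at z = 0. Lengths are in m, angles in rad, forces in N, time in s.
With the tool pointing down it reaches from about 0.25 to 0.8 m from the base axis. Payload 8.5 kg.
Tool frame: the origin (TCP) lies at the very end of the fingers, on their centre line; the grasp point (between the pads) lies 19 mm behind it; x points along the fingers, y is the direction in which the jaws open and shut, and the axes are right-handed (so a half turn about x gives the same grasp; the last joint's range is limited). The gripper opens to 85 mm and grips with 20 to 120 N. Pads are 22 mm wide; open, the fingers measure 114 mm over their backs; the gripper's body (76 mm by 85 mm) begins 54 mm behind the grasp point. The pads swing forward as they close: fully open they stand 13 mm farther back than shut.
Start: joints at [-1.243, 0.238, -0.013, 1.319, 0, 1.571], TCP at [0.169, -0.497, 0.201] pointing down, gripper open.
Joint ranges: [-2.66, 2.66], [-1.03, 1.9], [-1.14, 1.46], [-1.82, 2.27], [-1.45, 1.34], [-3.14, 3.14]. Speed limits (rad/s): [2.22, 2.22, 2.79, 3.14, 3.14, 3.14].

## Interface

Orientations are given as a unit quaternion [w, x, y, z].
In Python, from rig import env, get_image, camera_info, finish_job gives the robot as it stands.
- The arm moves only by the tool arm_command, never from a script. Its arguments are lists of equal length, an entry for each row: "dp": the shift along the world's x, y, z scaled (see below), a list of three; "rot": the turn, a rotation vector about the world's x, y, z scaled (see below), a list of three. In form: {"dp": [[x, y, z], ...], "rot": [[ax, ay, az], ...]}. A call has exactly 10 rows; each row shifts and turns the commanded pose from where the row before left it; what a row does not reach is not made up. The controller multiplies each number of a shift by 0.04 m and each number of a turn by 90 degrees. A row lasts 1/8 s, in which the tool goes at most 62.5 mm and 10.7 degrees, less where a joint would pass 70% of its speed; a pose out of reach is approached as far as the arm can. A call with a number of a shift or a turn outside -1 to 1 is refused whole. A call with a gripper value outside its range is refused whole. "hand" is the closure, from -1 (fully open) to 1 (shut), so that 0 is half open, set as the call begins (left out, the last holds). The fingers move at their own pace and stop on an object; "grip_force" is the grip in N (left out, the last holds). Time passes only in rows, so rows that do not move let the fingers close, or fill a call up. It gives the time, the measured TCP pose, the force and the opening at its end, in the units of the state.
- env.get_obs(): the state, without advancing time (a new reading comes with each control period).
- get_image(name): name is "scene" or "top"; returns the picture (384x512x3 uint8, red, green, blue); there is no depth.
- camera_info(name): a dict with "vfov" (degrees; the focal length in pixels is half the picture's height over the tangent of half this angle, whatever the lens; pixels are square), "cx", "cy" (the principal point, pixels), "k1" (the pictures are not rectified: a ray, as slopes to the right and down, at radius r is drawn at 1 + k1 r^2 times it, then the intrinsics apply), "pose" (4x4, takes a point from camera to world coordinates). Camera axes: x right, y up, looking along -z (the intrinsics and any distortion apply to the point x, -y, -z); pixel columns grow to the right and rows downward; lengths in m; the calibration is good to about 2 mm. A picture is of the moment at which its call begins. camera_info takes no time and is no camera call.
- finish_job(): hands the job in, once; it reports no verdict.
The state is a dict: "time": time; "joint_pos": joint angles; "qd": joint speeds; "tau": joint torques, N m; "tool_pos": TCP position; "tool_rot": TCP orientation; "ft_force": force on the tool from outside, world axes, zero at the start; "moment": the same for the moment, N m; "finger_gap": opening from 0.0 (shut) to 1.0 (fully open).
Only numpy, scipy, OpenCV 4.12 (cv2) and the standard library are available. Lean on these libraries where they do the work, as an engineer would, in place of code of your own. Each camera call takes 0.05 s, during which the arm holds its last target.

## Working session

There is one attempt and no reset: what is moved stays moved. The work goes in short steps, Python scripts to look and compute and a tool call to move; the robot and the scene stay as the last step left them, time stands still between calls to the robot, and variables do not carry over. Pictures are saved under pics/ and viewed, and the job is handed in when it is done.

Besides the shell and the picture viewer there is one more tool, called as name(argument=value, ...) on one line, values as JSON. arm_command: Moves the arm, as the interface text tells. Its arguments: {"type":"object","properties":{"dp":{"type":"array","items":{"type":"array","items":{"type":"number","minimum":-1,"maximum":1}}},"rot":{"type":"array","items":{"type":"array","items":{"type":"number","minimum":-1,"maximum":1}}},"hand":{"type":"number"},"grip_force":{"type":"number"}},"required":["dp","rot"]}

```bash
mkdir -p pics; ls
python3 - <<'E'
from rig import env,get_image,camera_info
import cv2,json
for n in("scene","top"):
    im=get_image(n); cv2.imwrite(f"pics/{n}0.png",cv2.resize(im[:,:,::-1],(800,600),interpolation=cv2.INTER_CUBIC)); cv2.imwrite(f"pics/raw_{n}0.png",im[:,:,::-1])
    print(camera_info(n))
print(env.get_obs())
E
```

```text
pics
{'vfov': 45.46099190468912, 'cx': 260.38053036803467, 'cy': 185.4019219555029, 'k1': -0.045015859688367466, 'pose': array([[ 0.57302591, -0.6926659 ,  0.43801286,  1.33821396],
       [ 0.81941586,  0.47504596, -0.32076313, -0.62862286],
       [ 0.01410545,  0.54272027,  0.83979506,  1.71191764],
       [ 0.        ,  0.        ,  0.        ,  1.        ]])}
{'vfov': 49.48100645094894, 'cx': 254.79349869328487, 'cy': 193.94305092589713, 'k1': -0.04507603753633879, 'pose': array([[ 0.0026396 ,  0.99605667, -0.08868005,  0.3908427 ],
       [-0.99999355,  0.00284534,  0.00219374, -0.04856065],
       [ 0.00243742,  0.08867369,  0.99605775,  1.50147097],
       [ 0.        ,  0.        ,  0.        ,  1.        ]])}
{'time': 0.1, 'joint_pos': array([-1.24303134e+00,  2.38739669e-01, -1.41679591e-02,  1.31919522e+00,
       -1.16643015e-05,  1.57078466e+00]), 'qd': array([ 0.00103839, -0.00136807,  0.00273584, -0.00093332,  0.00062487,
       -0.00251385]), 'tau': array([ 1.21157846e-03, -5.39719999e+01,  3.46999598e+01,  1.33571739e-02,
       -1.53740402e-06,  1.31744505e-05]), 'tool_pos': array([ 0.16887654, -0.49666475,  0.20073281]), 'tool_rot': array([-0.11491338, -0.69755221, -0.11582351,  0.69771107]), 'ft_force': array([-0.17908097,  0.34763046,  0.0438536 ]), 'moment': array([ 0.01246711, -0.02827358,  0.01666283]), 'finger_gap': 0.9998366394839802}
```

View pics/scene0.png

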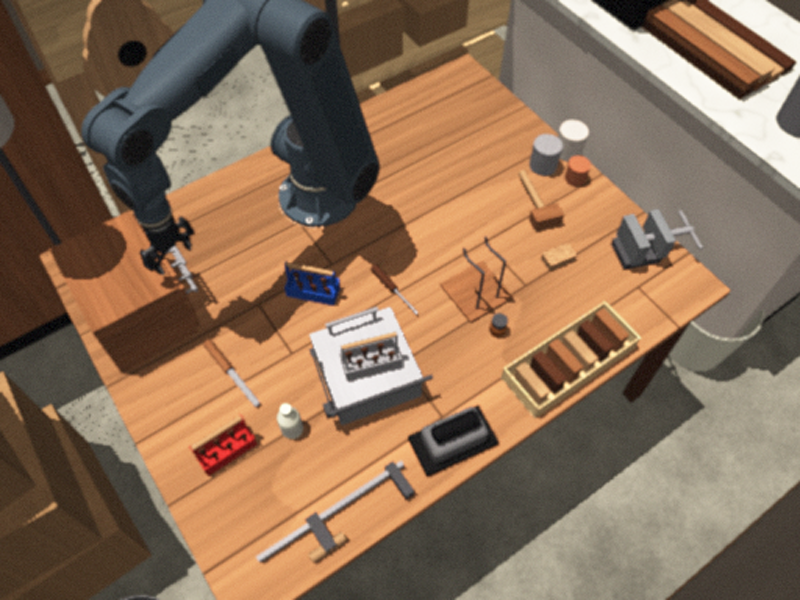

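View pics/top0.png

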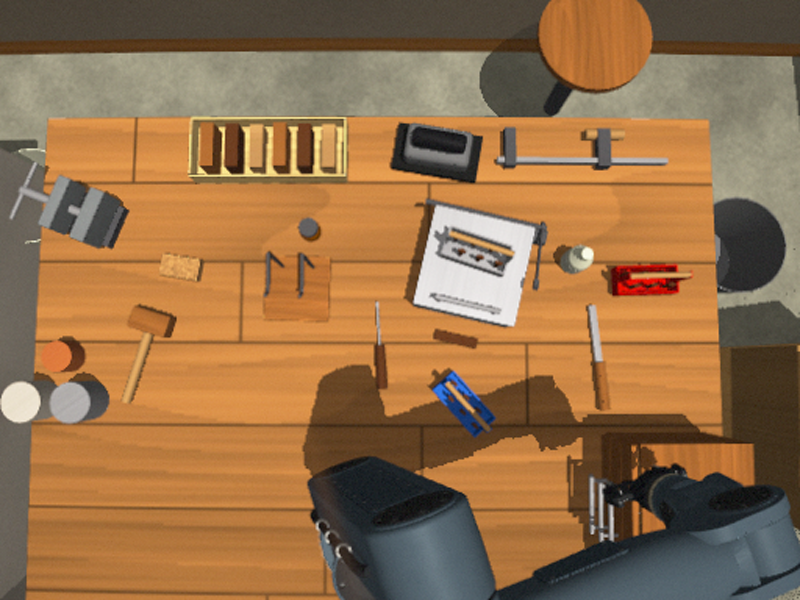

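Top view: the box is at about (478,262) of 800x600 with the grey/wood-handled carrier on its lid. The stand is at (297,285), the setting arm at (538,255), and the blue (462,402) and red (650,279) carriers are the look-alikes. I'll enlarge the key areas.

```bash
cat > h.py <<'E'
import numpy as np,cv2
from rig import camera_info
def K(n):
    c=camera_info(n); f=192/np.tan(np.radians(c['vfov'])/2)
    return c,f
def ray(n,u,v):
    c,f=K(n); d=np.array([(u-c['cx'])/f,(v-c['cy'])/f]); s=d.copy()
    for _ in range(20): s=d/(1+c['k1']*(s@s))
    P=np.array(c['pose']); r=P[:3,:3]@np.array([s[0],-s[1],-1]); return P[:3,3],r/np.linalg.norm(r)
def proj(n,p):
    c,f=K(n);P=np.array(c['pose']); q=P[:3,:3].T@(np.array(p)-P[:3,3]); s=np.array([q[0],-q[1]])/-q[2]
    s=s*(1+c['k1']*(s@s)); return s*f+[c['cx'],c['cy']]
def plane(n,u,v,z):
    o,r=ray(n,u,v); return o+r*(z-o[2])/r[2]
def tri(a,b):
    o1,r1=ray('scene',*a);o2,r2=ray('top',*b)
    A=np.stack([r1,-r2],1); t=np.linalg.lstsq(A,o2-o1,rcond=None)[0]
    p,q=o1+t[0]*r1,o2+t[1]*r2; return (p+q)/2,np.linalg.norm(p-q)
def crop(src,dst,x0,y0,w,h,k):
    im=cv2.imread(src)[y0:y0+h,x0:x0+w]; im=cv2.resize(im,None,fx=k,fy=k,interpolation=cv2.INTER_CUBIC)
    for x in range((x0+9)//10*10,x0+w,10):
        cv2.line(im,(int((x-x0+.5)*k),0),(int((x-x0+.5)*k),6),(0,0,255),1); cv2.putText(im,str(x),(int((x-x0)*k)-8,18),0,.35,(0,0,255))
    for y in range((y0+9)//10*10,y0+h,10):
        cv2.line(im,(0,int((y-y0+.5)*k)),(6,int((y-y0+.5)*k)),(0,0,255),1); cv2.putText(im,str(y),(8,int((y-y0+.5)*k)+4),0,.35,(0,0,255))
    cv2.imwrite(dst,im)
E
python3 - <<'E'
from h import *
crop('pics/raw_top0.png','pics/ctop.png',258,120,100,95,8)
crop('pics/raw_scene0.png','pics/cscene.png',190,190,100,80,8)
crop('pics/raw_top0.png','pics/ctop_st.png',160,135,60,75,8)
crop('pics/raw_scene0.png','pics/cscene_st.png',275,145,70,75,8)
E
```

```text
(no output)
```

View pics/ctop.png

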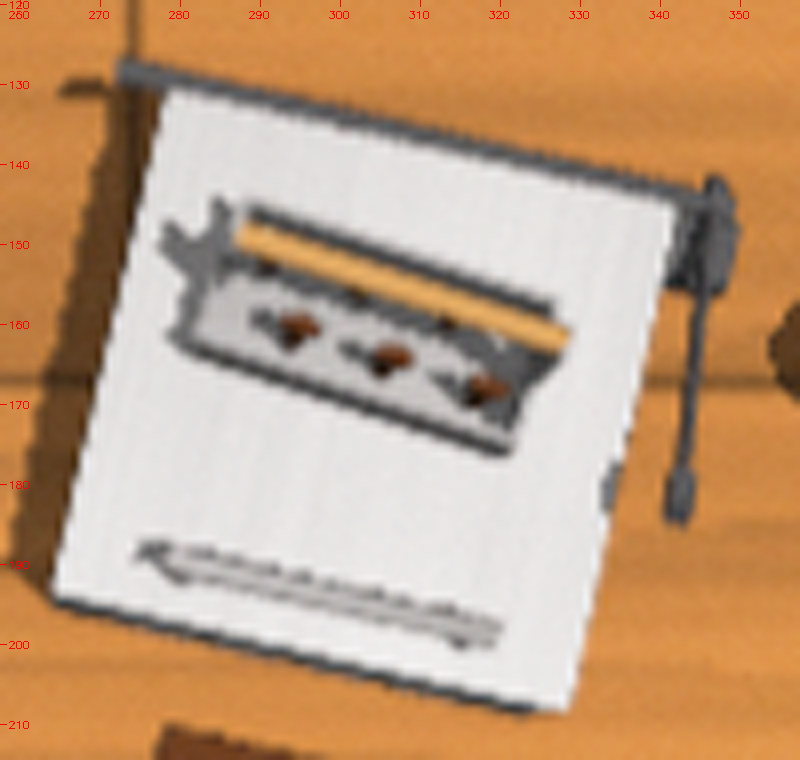

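View pics/cscene.png

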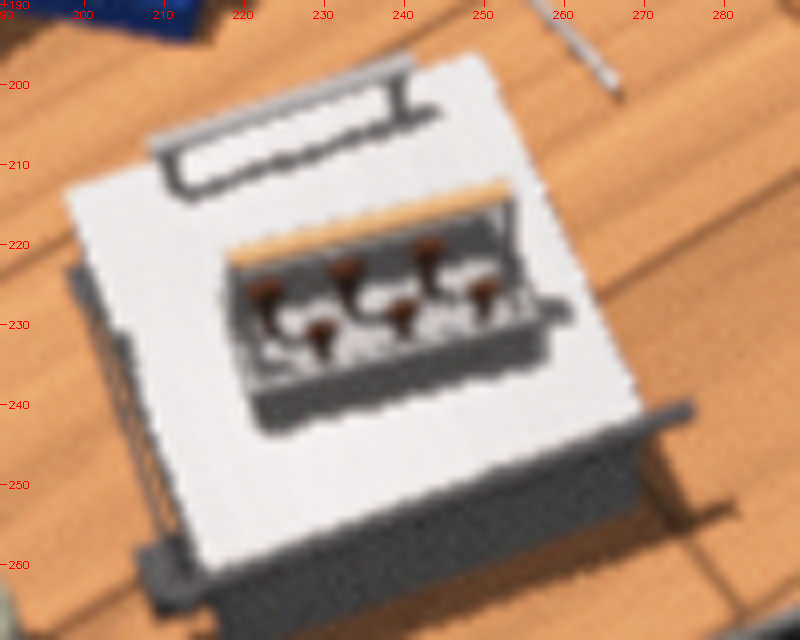

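View pics/ctop_st.png

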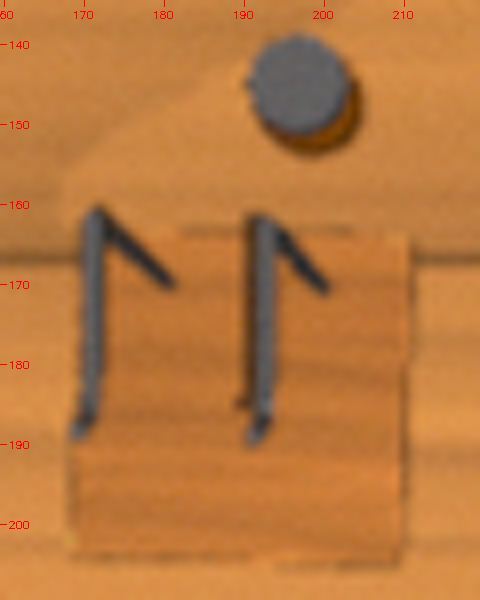

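View pics/cscene_st.png

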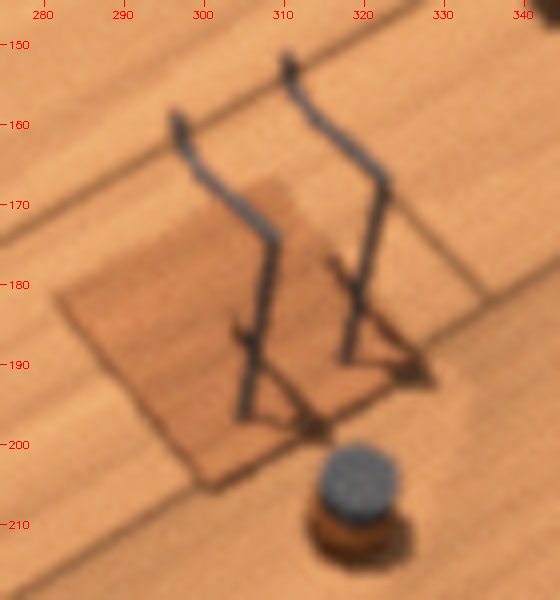

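Run:
```python
from h import *
np.set_printoptions(precision=4,suppress=True)
T=lambda X,Y:(258+X/8-.5,120+Y/8-.5)
S=lambda X,Y:(190+X/8-.5,190+Y/8-.5)
T2=lambda X,Y:(160+X/8-.5,135+Y/8-.5)
S2=lambda X,Y:(275+X/8-.5,145+Y/8-.5)
c=[plane('top',*T(*p),.108) for p in((165,92),(675,205),(572,712),(52,598))]
print(np.array(c)); 
for i in range(4): print(np.linalg.norm(c[i]-c[(i+1)%4]))
cs=[plane('scene',*S(*p),.108) for p in((645,410),(205,575),(65,190),(482,53))]
print('scene corners\n',np.array(cs))
for nm,a,b in [('cbarR',S(230,258),T(566,337)),('cbarL',S(512,188),T(240,234)),('lbarR',S(152,145),T(498,634)),('lbarL',S(410,58),T(184,570)),
 ('tip',S(80,268),T(680,500)),
 ('prongL',S2(288,60),T2(80,432)),('prongR',S2(178,115),T2(252,438)),('upL',S2(385,180),T2(97,212)),('upR',S2(272,238),T2(262,222))]:
    print(nm,*tri(a,b))
print('foot top',[plane('top',*T2(*p),.012) for p in((410,235),(400,568),(72,555))])
print('foot sc',[plane('scene',*S2(*p),.012) for p in((60,298),(212,490),(275,180))])
```

```text
[[ 0.7305 -0.1306  0.108 ]
 [ 0.6826 -0.3476  0.108 ]
 [ 0.4666 -0.3006  0.108 ]
 [ 0.514  -0.0825  0.108 ]]
0.22224218644052904
0.22101442352521616
0.22315766564251271
0.22178744498691944
scene corners
 [[ 0.7319 -0.131   0.108 ]
 [ 0.6843 -0.3516  0.108 ]
 [ 0.4683 -0.2994  0.108 ]
 [ 0.5199 -0.082   0.108 ]]
cbarR [ 0.6057 -0.2792  0.2253] 0.00045574664404278924
cbarL [ 0.6468 -0.152   0.2228] 0.0020392511055545557
lbarR [ 0.496  -0.2617  0.1555] 0.0014439836013136348
lbarL [ 0.5234 -0.1319  0.1538] 0.0073895370225997735
tip [ 0.548  -0.331   0.1815] 0.0017718760410552143
prongL [0.5249 0.2202 0.1871] 0.0018579691745136513
prongR [0.5221 0.1508 0.1893] 0.0003949792361817063
upL [0.6129 0.2148 0.1864] 0.0002713805671494332
upR [0.6084 0.1473 0.1849] 0.003267030595519259
foot top [array([0.6321, 0.1076, 0.012 ]), array([0.4814, 0.1103, 0.012 ]), array([0.4868, 0.2576, 0.012 ])]
foot sc [array([0.4901, 0.111 , 0.012 ]), array([0.6358, 0.1051, 0.012 ]), array([0.4947, 0.2595, 0.012 ])]
```

Run:
```python
from h import *
from rig import env
from scipy.spatial.transform import Rotation as R
np.set_printoptions(precision=4,suppress=True)
o=env.get_obs();q=o['tool_rot'];M=R.from_quat([*q[1:],q[0]]).as_matrix();print(M, np.arctan2(M[1,1],M[0,1]))
# setting arm: rays with plane box y=-0.126
yaw=-.216;bx=np.array([np.cos(yaw),np.sin(yaw),0]);by=np.array([-bx[1],bx[0],0]);b0=np.array([.600,-.2157,0]);H=b0+.113*bx+[0,0,.1]
T=lambda X,Y:(258+X/8-.5,120+Y/8-.5)
S=lambda X,Y:(190+X/8-.5,190+Y/8-.5)
for n,p in [('scene',S(80,268)),('scene',S(75,262)),('scene',S(120,410)),('scene',S(165,545)),('top',T(680,500)),('top',T(680,522)),('top',T(695,330))]:
    c,r=ray(n,*p); t=((H-.126*by-c)@by)/(r@by); P=c+t*r; d=P-H; x=-d@bx; print(n,p,'x,z',x,d[2],np.arctan2(d[2],x),np.hypot(x,d[2]))
for a in(.4,.5,.55,.6):
    P=H-.126*by-.165*np.cos(a)*bx+[0,0,.165*np.sin(a)]; print(a,proj('scene',P),proj('top',P))
```

```text
[[-0.0004  0.3219 -0.9468]
 [ 0.0012 -0.9468 -0.3219]
 [-1.     -0.0013  0.    ]] -1.2430196771821127
scene (199.5, 223.0) x,z 0.11785506873885333 0.11983674222932325 0.7937351253237218 0.16807933250574597
scene (198.875, 222.25) x,z 0.12957332837340776 0.10545717862096535 0.6831474176981969 0.1670642509588965
scene (204.5, 240.75) x,z 0.08409006144593618 0.03593605012238607 0.40386106620866635 0.0914469142857208
scene (210.125, 257.625) x,z 0.0295769387991549 -0.006584072347277786 -0.2190368342762531 0.030300912814685013
top (342.5, 182.0) x,z 0.13818956332317994 0.0739331679262488 0.49126386036732983 0.15672418042874578
top (342.5, 184.75) x,z 0.14838587208581283 0.08343759889383504 0.5122386604624137 0.17023571876617347
top (344.375, 160.75) x,z 0.059833392737761296 0.030640574805494175 0.4732792870580249 0.06722261309204121
0.4 [198.0796 222.575 ] [341.0261 186.4823]
0.5 [198.2859 222.265 ] [342.4345 183.8132]
0.55 [198.4443 222.2631] [343.1645 182.3012]
0.6 [198.6397 222.3653] [343.9089 180.6745]
```

Run:
```python
from h import *
crop('pics/raw_top0.png','pics/ctip.png',328,135,28,56,14)
g=cv2.cvtColor(cv2.imread('pics/raw_top0.png'),cv2.COLOR_BGR2GRAY); im=cv2.imread('pics/raw_top0.png').astype(int)
for v in range(155,190): 
    row=g[v,336:352]; print(v,row)
```

```text
155 [225 225 223 223 175  63  41  36  66  47  78  79  82 138 146 147]
156 [225 226 222 222 170 114  91  83  58  51  72  58  97 147 147 148]
157 [225 225 221 225 154 144 139 134 102  64  89 114 135 147 148 149]
158 [225 225 222 231 150 149 148 152 115  69 108 150 155 150 151 150]
159 [226 224 223 222 160 153 150 153  88  72 122 150 152 151 150 151]
160 [226 224 225 187 153 148 150 149  73  80 132 148 149 149 149 148]
161 [227 223 227 164 148 147 147 148  73  82 126 146 144 144 146 140]
162 [225 225 229 153 147 146 148 149  66  83 132 140 139 137 140 139]
163 [224 224 220 144 146 142 142 144  64  83 137 138 132 134 132 134]
164 [224 225 205 152 136 134 136 124  60  87 129 131 133 131 134 135]
165 [224 227 178 139 130 131 130 108  58  95 125 130 131 131 131 131]
166 [225 229 150 120 119 119 118 102  68  88 118 116 119 122 119 120]
167 [225 229 133  98  99  97 100  79  73  87  97 101 102 101 104  98]
168 [226 219 132 109 112 110 110  66  69 101 106 110 113 109 111 110]
169 [226 194 149 140 140 141 140  73  74 124 139 144 142 141 141 142]
170 [227 171 152 153 152 152 152  76  82 135 152 1
[... 649 characters left out ...]

180 [145 148 148 144 149  72  81  96  89 137 146 148 150 149 149 150]
181 [147 151 147 148 149  71  87  94  86 146 151 150 149 152 154 153]
182 [152 152 153 151 138  68  86  82  93 148 154 151 152 153 151 152]
183 [153 152 153 151 128  65  75  77  97 150 154 156 155 153 156 155]
184 [153 152 152 153 130  74  71  66 114 149 151 152 150 148 149 148]
185 [149 152 151 149 142 111 103  93 136 151 149 148 145 140 139 137]
186 [144 142 143 143 148 137 137 127 141 141 143 146 140 139 138 138]
187 [142 142 141 139 143 141 140 142 142 141 140 141 139 141 141 137]
188 [143 143 144 141 145 142 141 143 141 144 144 143 143 145 145 145]
189 [143 142 140 140 141 142 140 143 143 144 141 142 143 143 144 143]
```

View pics/ctip.png

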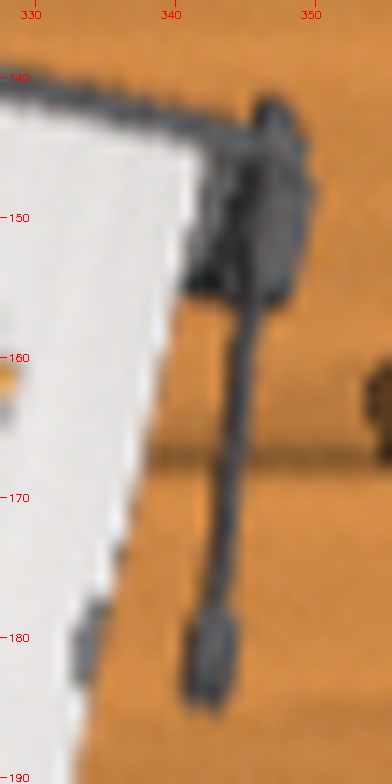

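arm_command(dp=[[1,0.7,0.6],[1,0.7,0.6],[1,0.7,0.6],[1,0.7,0.6],[1,0.7,0.2],[1,0.7,0],[1,0.7,0],[1,0.7,0],[1,0.7,0],[1,0.7,0]], rot=[[0,0,0.06],[0,0,0.06],[0,0,0.06],[0,0,0.06],[0,0,0.06],[0,0,0.06],[0,0,0.06],[0,0,0.06],[0,0,0.06],[0,0,0.053]], hand=-0.2, grip_force=50)

```text
time: 1.35
tool_pos: [0.5701, -0.2159, 0.3049]
tool_rot: [-0.417, -0.571, -0.417, 0.571]
ft_force: [0.1, -0.9, 0.8]
finger_gap: 0.6
```

arm_command(dp=[[0.35,0,0],[0.35,0,0],[0.35,0,0],[0.35,0,0],[0,0,-0.4],[0,0,-0.5],[0,0,-0.5],[0,0,-0.5],[0,0,-0.4],[0,0,-0.2]], rot=[[0,0,0],[0,0,0],[0,0,0],[0,0,0],[0,0,0],[0,0,0],[0,0,0],[0,0,0],[0,0,0],[0,0,0]])

```text
time: 2.6
tool_pos: [0.6245, -0.2168, 0.2039]
tool_rot: [-0.416, -0.571, -0.417, 0.572]
ft_force: [-0.4, 0.7, 0.0]
finger_gap: 0.602
```

Run:
```python
from h import *
from rig import env,get_image
for n in("scene","top"):
    im=get_image(n); cv2.imwrite(f"pics/raw_{n}1.png",im[:,:,::-1])
print(env.get_obs()['ft_force'],env.get_obs()['tool_pos'],env.get_obs()['joint_pos'])
crop('pics/raw_scene1.png','pics/c1.png',180,150,130,100,6)
```

```text
[0.21008338 0.78706855 0.55232468] [ 0.62457553 -0.21688371  0.20431732] [-3.34206771e-01  4.82673846e-01  3.63730818e-01  1.45371505e+00
 -3.11297061e-05  1.54817125e+00]
```

View pics/c1.png

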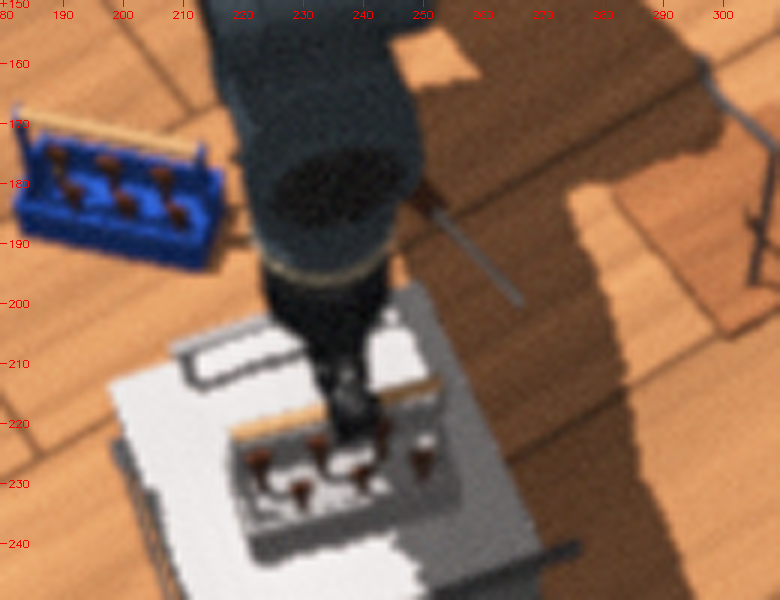

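The fingers (at about (237,215) raw) straddle the wooden bar at its middle; the grey carrier on the lid is the right one. Closing.

arm_command(dp=[[0,0,0],[0,0,0],[0,0,0],[0,0,0],[0,0,0],[0,0,0],[0,0,0.1],[0,0,0.2],[0,0,0.3],[0,0,0.4]], rot=[[0,0,0],[0,0,0],[0,0,0],[0,0,0],[0,0,0],[0,0,0],[0,0,0],[0,0,0],[0,0,0],[0,0,0]], hand=1, grip_force=80)

```text
time: 3.95
tool_pos: [0.625, -0.217, 0.2463]
tool_rot: [0.416, 0.572, 0.416, -0.571]
ft_force: [0.7, -0.2, -0.5]
finger_gap: -0.0
```

Run:
```python
from h import *
from rig import env,get_image
for n in("scene","top"):
    im=get_image(n); cv2.imwrite(f"pics/raw_{n}2.png",im[:,:,::-1])
o=env.get_obs();print(o['ft_force'],o['tool_pos'],o['finger_gap'])
a=cv2.imread('pics/raw_scene2.png')[150:270,180:310];b=cv2.imread('pics/raw_top2.png')[110:230,250:380]
cv2.imwrite('pics/c2.png',cv2.resize(np.hstack([a,b]),None,fx=3,fy=3,interpolation=cv2.INTER_CUBIC))
```

```text
[ 0.79011628  0.81602028 -0.37344945] [ 0.62588426 -0.21729777  0.24779988] -0.0014479912796573331
```

View pics/c2.png

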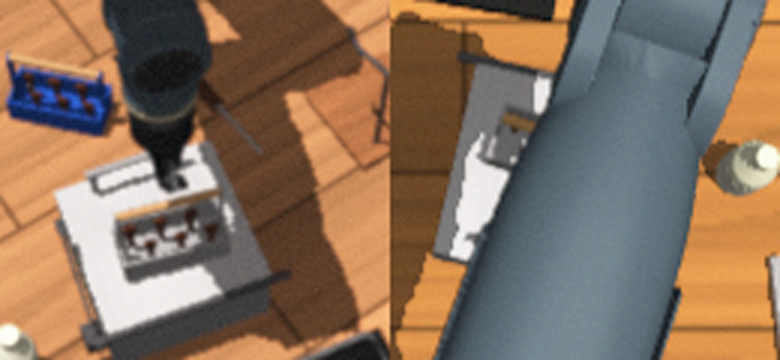

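Run:
```python
from h import *
print(proj('scene',[.6259,-.2173,.2478]),proj('scene',[.6245,-.2168,.2041]),proj('scene',[.6245,-.2168,.223]))
crop('pics/raw_scene2.png','pics/c2b.png',200,180,75,65,10)
S=lambda X,Y:(190+X/8-.5,190+Y/8-.5)
print(plane('scene',*S(230,258),.223),plane('scene',*S(512,188),.223))
T=lambda X,Y:(258+X/8-.5,120+Y/8-.5)
print(plane('top',*T(566,337),.223),plane('top',*T(240,234),.223))
```

```text
[235.25300186 214.37092768] [235.53490431 219.76163854] [235.37348414 217.31218785]
[ 0.60441388 -0.27888313  0.223     ] [ 0.64740861 -0.15116948  0.223     ]
[ 0.60617721 -0.27945176  0.223     ] [ 0.64623057 -0.15284141  0.223     ]
```

View pics/c2b.png

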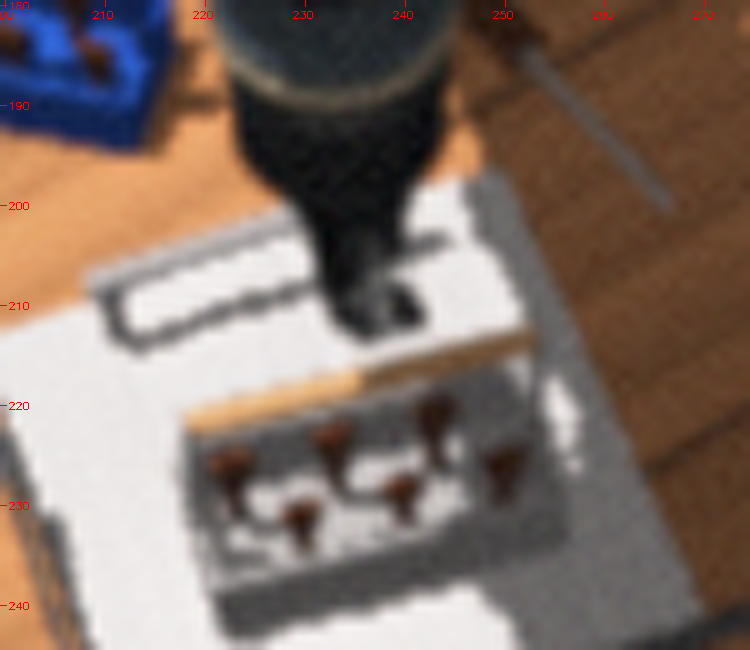

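The jaws shut above the bar: the lift began before the slow fingers had closed. The carrier has not moved (bar ends at (218,221) and (253,213) as before). I'll reopen, go down and wait longer.

arm_command(dp=[[0,0,0],[0,0,0],[0,0,0],[0,0,0],[0,0,0],[0,0,0],[0,0,-0.2],[0,0,-0.3],[0,0,-0.3],[0,0,-0.3]], rot=[[0,0,0],[0,0,0],[0,0,0],[0,0,0],[0,0,0],[0,0,0],[0,0,0],[0,0,0],[0,0,0],[0,0,0]], hand=-0.2)

```text
time: 5.3
tool_pos: [0.6248, -0.2169, 0.2]
tool_rot: [-0.416, -0.571, -0.417, 0.572]
ft_force: [0.6, -0.4, 0.1]
finger_gap: 0.602
```

arm_command(dp=[[0,0,0],[0,0,0],[0,0,0],[0,0,0],[0,0,0],[0,0,0],[0,0,0],[0,0,0],[0,0,0],[0,0,0]], rot=[[0,0,0],[0,0,0],[0,0,0],[0,0,0],[0,0,0],[0,0,0],[0,0,0],[0,0,0],[0,0,0],[0,0,0]], hand=1)

```text
time: 6.55
tool_pos: [0.625, -0.217, 0.2013]
tool_rot: [-0.416, -0.572, -0.416, 0.572]
ft_force: [0.1, -0.3, -0.2]
finger_gap: 0.001
```

Run:
```python
from h import *
from rig import env,get_image
for n in("scene","top"):
    im=get_image(n); cv2.imwrite(f"pics/raw_{n}3.png",im[:,:,::-1])
crop('pics/raw_scene3.png','pics/c3.png',200,180,75,65,10)
from scipy.spatial.transform import Rotation as R
q=env.get_obs()['tool_rot'];print(R.from_quat([*q[1:],q[0]]).as_matrix())
```

```text
[[-1.16339093e-04  9.51870340e-01 -3.06500966e-01]
 [ 4.91695650e-05 -3.06500962e-01 -9.51870347e-01]
 [-9.99999992e-01 -1.25810252e-04 -1.11450066e-05]]
```

View pics/c3.png

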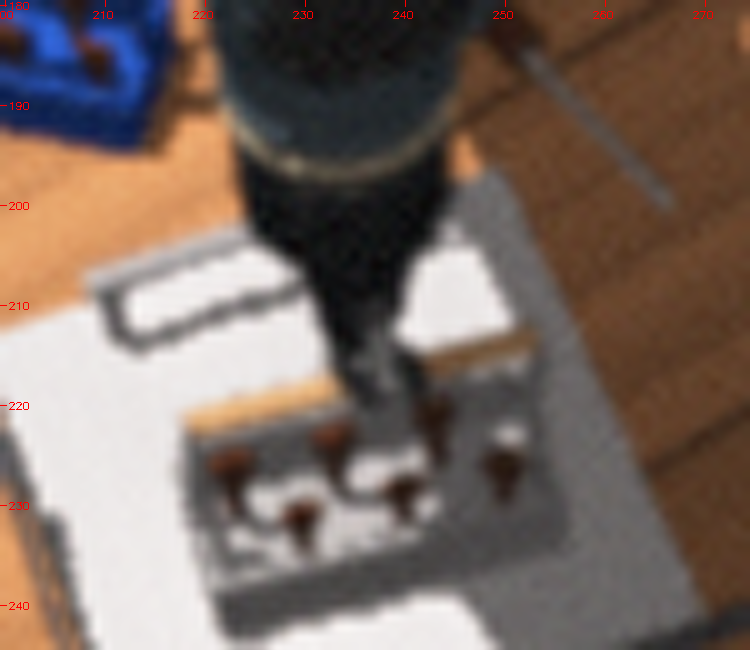

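Run:
```python
from h import *
L=[]
for k in(1,3,2):
    a=cv2.imread(f'pics/raw_scene{k}.png')[195:235,220:262].astype(float)
    a=255*(a/255)**.5
    L.append(cv2.resize(a.astype('uint8'),None,fx=6.3,fy=10,interpolation=cv2.INTER_CUBIC))
cv2.imwrite('pics/cmp.png',cv2.resize(np.hstack(L),(795,400)))
for p in ([.625,-.217,.201],[.625+.952*.0255,-.217-.306*.0255,.206],[.625-.952*.0255,-.217+.306*.0255,.206],[.625,-.217,.255]): print(proj('scene',p))
```

```text
[235.58982717 220.28274813]
[237.38748791 225.44722286]
[233.73592905 213.92280237]
[235.12272945 213.18404292]
```

View pics/cmp.png

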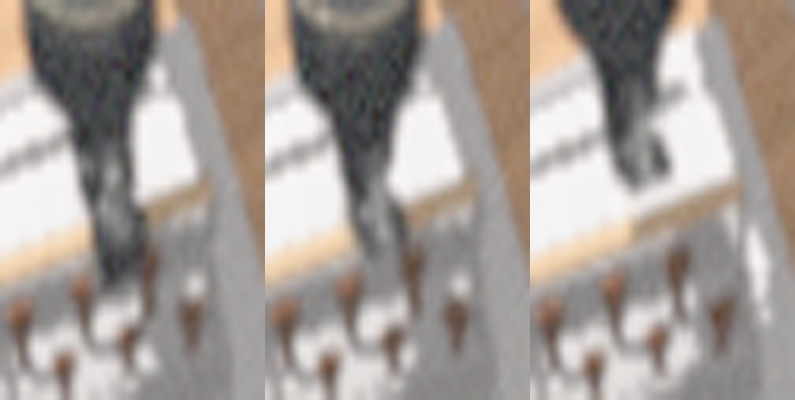

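Run:
```python
from h import *
a=cv2.imread('pics/raw_scene0.png')[130:195,80:140];b=cv2.imread('pics/raw_top0.png')[285:350,365:425]
f=lambda a:(255*(a/255.)**.6).astype('uint8')
out=[]
P=np.array([.1689,-.4967,.2007]); y=np.array([.3219,-.9468,0])
for n,im,o in(('scene',a,(80,130)),('top',b,(365,285))):
    im=cv2.resize(f(im),None,fx=6.5,fy=6.5,interpolation=cv2.INTER_CUBIC)
    for p,c in((P,(0,0,255)),(P+y*.0425+[0,0,.013],(0,255,0)),(P-y*.0425+[0,0,.013],(255,0,0)),(P+[0,0,.073],(0,255,255))):
        q=(proj(n,p)-o+.5)*6.5; print(n,proj(n,p)); cv2.circle(im,(int(q[0]),int(q[1])),3,c,-1)
    out.append(im)
cv2.imwrite('pics/tip0.png',np.hstack(out))
```

```text
scene [114.47597629 172.28273633]
scene [105.79066072 177.54585031]
scene [121.36681345 163.45367346]
scene [109.72662608 161.58037389]
top [398.54432731 303.18006097]
top [412.87604946 299.2979158 ]
top [387.07224088 308.51730408]
top [407.1402797  307.44752339]
```

View pics/tip0.png

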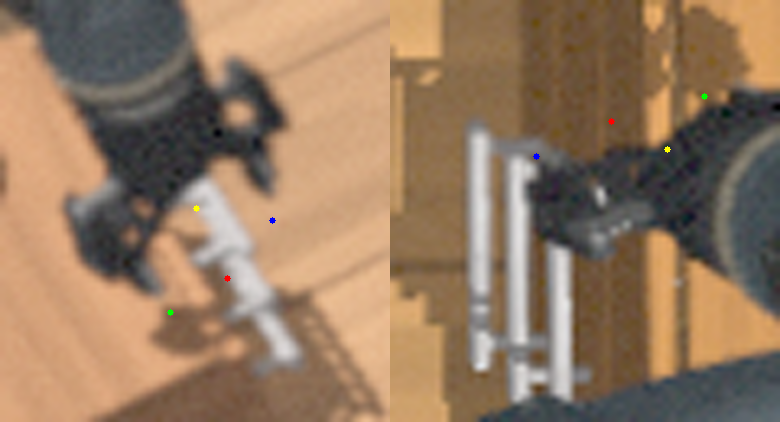

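The tips look a little higher in the pictures than the stated TCP (about 3-4 px, or roughly 20 mm), so the bar was probably only at the very fingertips. The pegs reach just z=0.166, so a deeper grasp at TCP z=0.182 is safe.

arm_command(dp=[[0,0,0.4],[0,0,0.5],[0,0,0.5],[0,0,0.3],[0,0,0],[0,0,0],[0,0,0],[0,0,0],[0,0,0],[0,0,0]], rot=[[0,0,0],[0,0,0],[0,0,0],[0,0,0],[0,0,0],[0,0,0],[0,0,0],[0,0,0],[0,0,0],[0,0,0]])

```text
time: 7.9
tool_pos: [0.625, -0.217, 0.2692]
tool_rot: [-0.416, -0.571, -0.416, 0.572]
ft_force: [-0.3, 0.1, -0.3]
finger_gap: 0.002
```

Run:
```python
from h import *
from rig import env,get_image
im=get_image('scene'); cv2.imwrite("pics/raw_scene4.png",im[:,:,::-1])
print(env.get_obs()['tool_pos'],env.get_obs()['finger_gap'])
a=im[180:230,205:265,::-1]; a=(255*(a/255.)**.6).astype('uint8')
a=cv2.resize(a,None,fx=12,fy=12,interpolation=cv2.INTER_CUBIC)
p=env.get_obs()['tool_pos']
for d,c in((0,(0,0,255)),(.019,(0,255,0)),(.073,(255,0,0))):
    q=(proj('scene',p+[0,0,d])-[205,180]+.5)*12; cv2.circle(a,(int(q[0]),int(q[1])),4,c,-1)
cv2.imwrite('pics/c4.png',a)
```

```text
[ 0.62501711 -0.21701372  0.26927857] -0.0020671604411792144
```

View pics/c4.png

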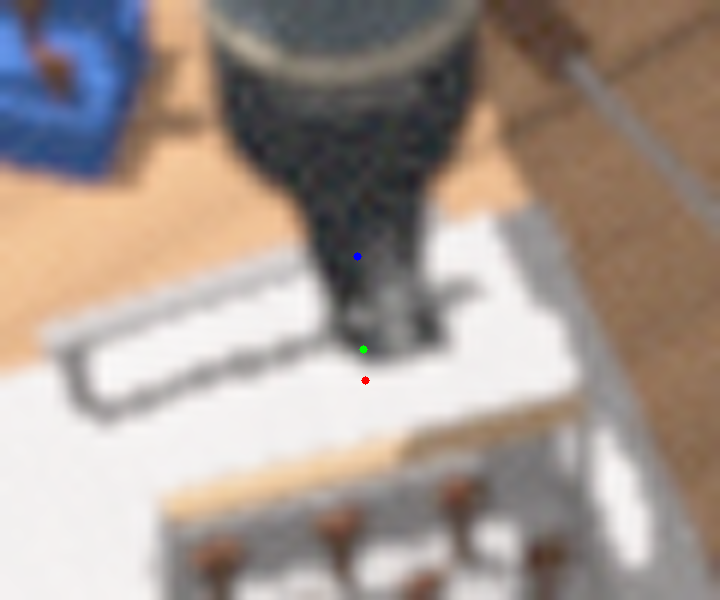

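arm_command(dp=[[0,0,0],[0,0,0],[0,0,0],[0,0,0],[0,0,-0.3],[0,0,-0.5],[0,0,-0.5],[0,0,-0.5],[0,0,-0.3],[0,0,-0.1]], rot=[[0,0,0],[0,0,0],[0,0,0],[0,0,0],[0,0,0],[0,0,0],[0,0,0],[0,0,0],[0,0,0],[0,0,0]], hand=-0.5)

```text
time: 9.2
tool_pos: [0.6246, -0.2169, 0.1803]
tool_rot: [-0.416, -0.571, -0.417, 0.572]
ft_force: [-0.2, -0.8, 0.1]
finger_gap: 0.754
```

arm_command(dp=[[0,0,0],[0,0,0],[0,0,0],[0,0,0],[0,0,0],[0,0,0],[0,0,0],[0,0,0],[0,0,0],[0,0,0]], rot=[[0,0,0],[0,0,0],[0,0,0],[0,0,0],[0,0,0],[0,0,0],[0,0,0],[0,0,0],[0,0,0],[0,0,0]], hand=1)

```text
time: 10.45
tool_pos: [0.6252, -0.2171, 0.1821]
tool_rot: [0.417, 0.572, 0.416, -0.571]
ft_force: [-1.2, 0.9, 5.2]
finger_gap: 0.105
```

Run:
```python
from h import *
from rig import env,get_image
im=get_image('scene'); cv2.imwrite("pics/raw_scene5.png",im[:,:,::-1])
o=env.get_obs();print(o['tool_pos'],o['finger_gap'],o['ft_force'])
a=im[180:240,205:265,::-1]; a=(255*(a/255.)**.6).astype('uint8')
a=cv2.resize(a,None,fx=10,fy=10,interpolation=cv2.INTER_CUBIC)
p=env.get_obs()['tool_pos']
for d,c in((0,(0,0,255)),(.019,(0,255,0)),(.073,(255,0,0))):
    q=(proj('scene',p+[0,0,d])-[205,180]+.5)*10; cv2.circle(a,(int(q[0]),int(q[1])),4,c,-1)
cv2.imwrite('pics/c5.png',a)
```

```text
[ 0.62518205 -0.21706923  0.1820648 ] 0.10214812623857777 [-1.39933091  0.56328241  5.65080199]
```

View pics/c5.png

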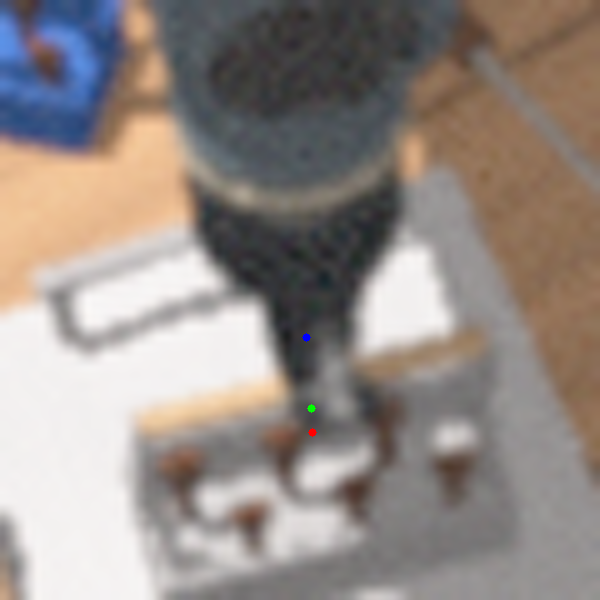

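The bar is only pinched by the very tips (gap 0.10 instead of 0.14, wedging 5 N up). The real tips therefore sit more than 20 mm above the stated TCP. I'll open, go 20 mm deeper and watch the force.

arm_command(dp=[[0,0,0],[0,0,0],[0,0,0],[0,0,0],[0,0,-0.1],[0,0,-0.1],[0,0,-0.1],[0,0,-0.1],[0,0,-0.1],[0,0,0]], rot=[[0,0,0],[0,0,0],[0,0,0],[0,0,0],[0,0,0],[0,0,0],[0,0,0],[0,0,0],[0,0,0],[0,0,0]], hand=-0.4)

```text
time: 11.75
tool_pos: [0.6248, -0.217, 0.1609]
tool_rot: [-0.416, -0.571, -0.417, 0.572]
ft_force: [-0.3, 1.0, -0.6]
finger_gap: 0.701
```

arm_command(dp=[[0,0,0],[0,0,0],[0,0,0],[0,0,0],[0,0,0],[0,0,0],[0,0,0],[0,0,0],[0,0,0],[0,0,0]], rot=[[0,0,0],[0,0,0],[0,0,0],[0,0,0],[0,0,0],[0,0,0],[0,0,0],[0,0,0],[0,0,0],[0,0,0]], hand=1)

```text
time: 13.0
tool_pos: [0.625, -0.217, 0.1615]
tool_rot: [0.416, 0.572, 0.416, -0.571]
ft_force: [-2.7, 0.4, 5.7]
finger_gap: 0.122
```

arm_command(dp=[[0,0,0.05],[0,0,0.1],[0,0,0.1],[0,0,0.1],[0,0,0.1],[0,0,0.1],[0,0,0.1],[0,0,0.1],[0,0,0],[0,0,0]], rot=[[0,0,0],[0,0,0],[0,0,0],[0,0,0],[0,0,0],[0,0,0],[0,0,0],[0,0,0],[0,0,0],[0,0,0]])

```text
time: 14.25
tool_pos: [0.6249, -0.217, 0.1912]
tool_rot: [-0.416, -0.571, -0.416, 0.572]
ft_force: [0.6, 0.4, -3.7]
finger_gap: 0.117
```

Run:
```python
from h import *
from rig import env,get_image
im=get_image('scene'); cv2.imwrite("pics/raw_scene6.png",im[:,:,::-1])
o=env.get_obs();print(o['tool_pos'],o['finger_gap'],o['ft_force'],o['joint_pos'])
crop('pics/raw_scene6.png','pics/c6.png',195,175,80,70,9)
```

```text
[ 0.62492532 -0.2169384   0.19110967] 0.11433051424629066 [-0.14062958  0.34380908 -3.01469744] [-3.34126426e-01  4.83833522e-01  3.32313439e-01  1.41968006e+00
 -1.65666869e-06  1.54814919e+00]
```

View pics/c6.png

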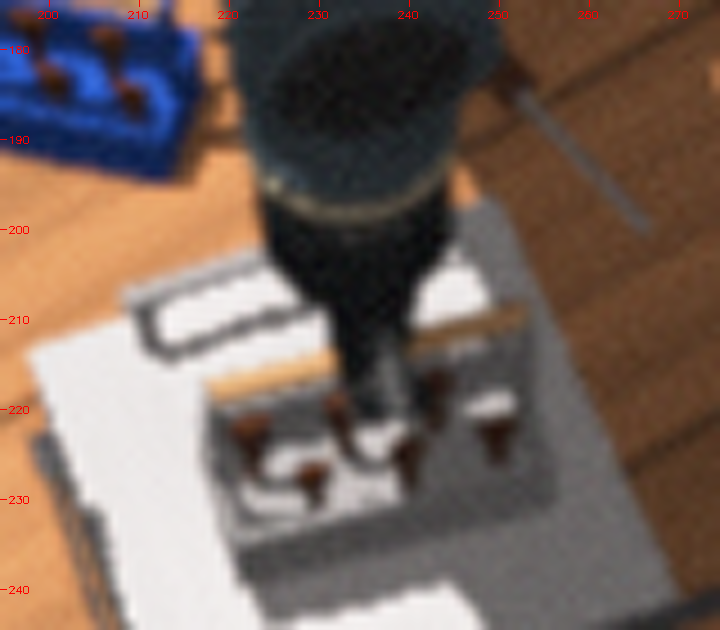

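Run:
```python
from h import *
np.set_printoptions(precision=4,suppress=True)
for z in(.245,.253,.26):
    a=plane('scene',217.3+.3,217.6,z);b=plane('scene',252.8-.1,209.5,z);print(z,a,b,(a+b)/2,np.linalg.norm(a-b),np.arctan2(-(b-a)[0],(b-a)[1]))
```

```text
0.245 [ 0.5994 -0.2769  0.245 ] [ 0.6438 -0.1523  0.245 ] [ 0.6216 -0.2146  0.245 ] 0.13226345448018623 -0.34201334608891676
0.253 [ 0.6034 -0.2788  0.253 ] [ 0.6475 -0.1549  0.253 ] [ 0.6255 -0.2168  0.253 ] 0.13154214088540392 -0.342013346088917
0.26 [ 0.607  -0.2805  0.26  ] [ 0.6509 -0.1571  0.26  ] [ 0.6289 -0.2188  0.26  ] 0.13091099148996937 -0.342013346088917
```

arm_command(dp=[[0,0,0.4],[0,0,0.6],[0,0,0.6],[-0.2,0.3,0.3],[-0.5,0.7,0],[-0.5,0.8,0],[-0.5,0.8,0],[-0.5,0.8,0],[-0.5,0.8,0],[-0.5,0.8,0]], rot=[[0,0,0],[0,0,0],[0,0,0],[0,0,0],[0,0,0.03],[0,0,0.03],[0,0,0.03],[0,0,0.03],[0,0,0.03],[0,0,0.03]])

```text
time: 15.55
tool_pos: [0.4952, -0.0155, 0.2669]
tool_rot: [-0.493, -0.507, -0.493, 0.507]
ft_force: [0.3, 0.4, -3.4]
finger_gap: 0.112
```

arm_command(dp=[[-0.5,0.8,0],[-0.5,0.8,0],[-0.4,0.8,0],[0,0.8,0],[0,0.8,0],[0,0.6,0],[0,0.3,0],[0,0.1,0],[0,0,0],[0,0,0]], rot=[[0,0,0],[0,0,0],[0,0,0],[0,0,0],[0,0,0],[0,0,0],[0,0,0],[0,0,0],[0,0,0],[0,0,0]])

```text
time: 16.8
tool_pos: [0.441, 0.1823, 0.2673]
tool_rot: [-0.493, -0.507, -0.493, 0.507]
ft_force: [0.9, -0.3, -3.6]
finger_gap: 0.119
```

Run:
```python
from h import *
from rig import env,get_image
for n in('scene','top'):
    im=get_image(n); cv2.imwrite(f"pics/raw_{n}7.png",im[:,:,::-1])
o=env.get_obs();print(o['tool_pos'],o['finger_gap'],o['ft_force'],o['joint_pos'],o['time'])
crop('pics/raw_scene7.png','pics/c7.png',230,115,110,95,7)
cv2.imwrite('pics/t7.png',cv2.resize(cv2.imread('pics/raw_top7.png'),(800,600)))
```

```text
[0.44108244 0.18241752 0.26733839] 0.11607398545058961 [ 0.47908333 -0.34067475 -3.22323117] [ 3.92179301e-01  1.41609034e-01  3.11381443e-02  1.46035096e+00
 -4.46326394e-05  1.99265598e+00] 16.9
```

View pics/c7.png

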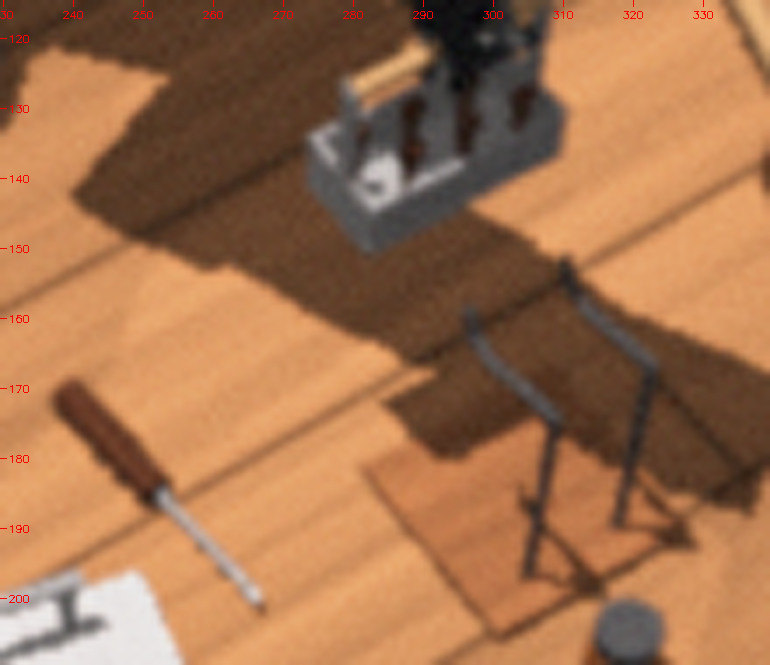

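View pics/t7.png

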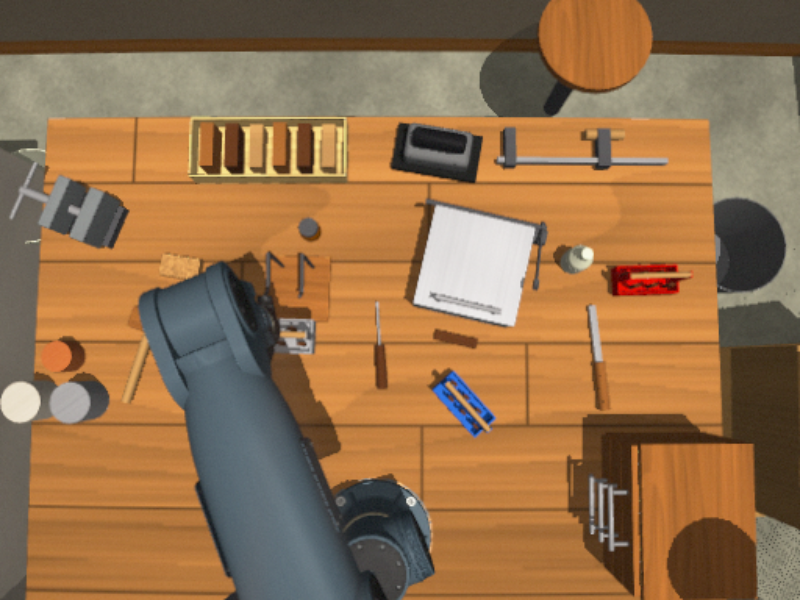

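Run:
```python
from h import *
crop('pics/raw_top7.png','pics/t7b.png',155,155,60,75,10)
```

```text
(no output)
```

View pics/t7b.png

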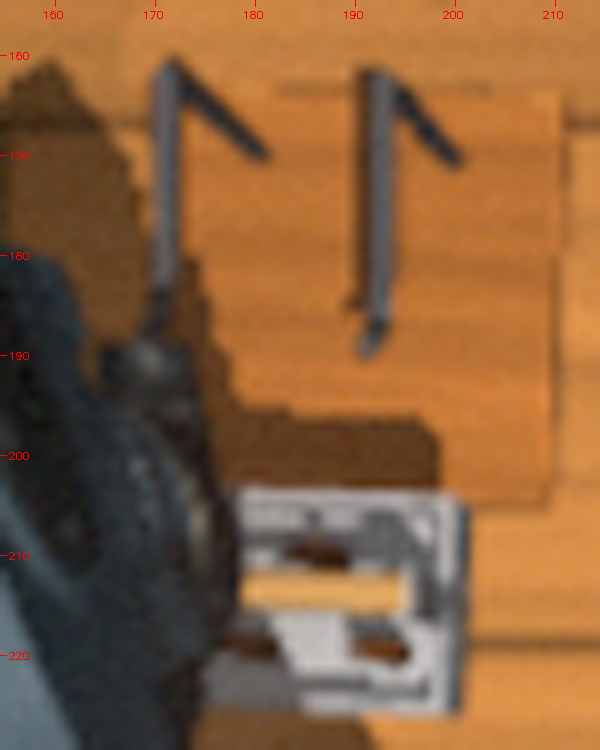

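Run:
```python
from h import *
np.set_printoptions(precision=4,suppress=True)
T=lambda X,Y:(155+X/10-.5,155+Y/10-.5)
S=lambda X,Y:(230+X/7-.5,115+Y/7-.5)
print('bar end',tri(S(348,88),T(408,594)))
print('tray rim corner (+x,-y)',tri(S(375,208),T(466,500)),' (-x,-y)',tri(S(312,138),T(460,708)))
```

```text
bar end (array([0.4379, 0.1152, 0.3324]), np.float64(0.0010538177644735715))
tray rim corner (+x,-y) (array([0.4705, 0.1111, 0.2605]), np.float64(0.005057827218152859))  (-x,-y) (array([0.4084, 0.1118, 0.2604]), np.float64(0.004515363518620504))
```

arm_command(dp=[[0,0.1,-0.3],[0,0,-0.4],[0,0,-0.4],[0,0,-0.4],[0,0,-0.4],[0,0,-0.4],[0,0,-0.3],[0,0,-0.2],[0,0,-0.15],[0,0,0]], rot=[[0,0,0],[0,0,0],[0,0,0],[0,0,0],[0,0,0],[0,0,0],[0,0,0],[0,0,0],[0,0,0],[0,0,0]])

```text
time: 18.15
tool_pos: [0.4409, 0.187, 0.1491]
tool_rot: [-0.493, -0.507, -0.493, 0.507]
ft_force: [0.8, -0.9, -3.6]
finger_gap: 0.115
```

Run:
```python
from h import *
from rig import env,get_image
for n in('scene','top'):
    im=get_image(n); cv2.imwrite(f"pics/raw_{n}8.png",im[:,:,::-1])
o=env.get_obs();print(o['tool_pos'],o['finger_gap'],o['ft_force'],o['time'])
crop('pics/raw_scene8.png','pics/c8.png',255,120,80,85,7)
crop('pics/raw_top8.png','pics/t8.png',155,155,60,75,10)
```

```text
[0.44125436 0.187098   0.14958234] 0.11889720318764245 [ 0.01157768 -0.51081731 -3.03856506] 18.25
```

View pics/c8.png

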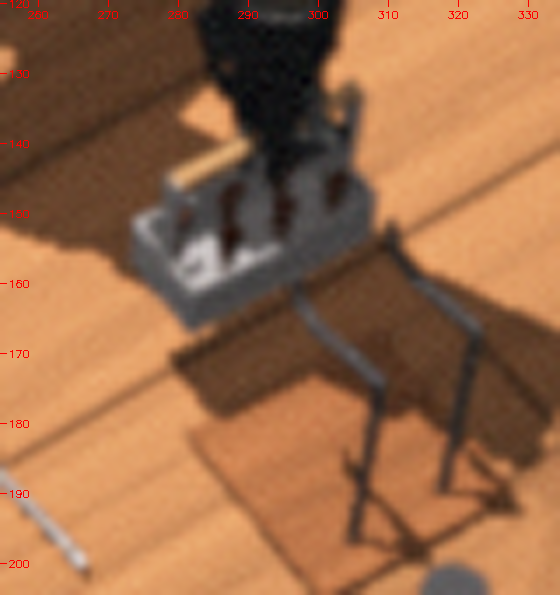

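View pics/t8.png

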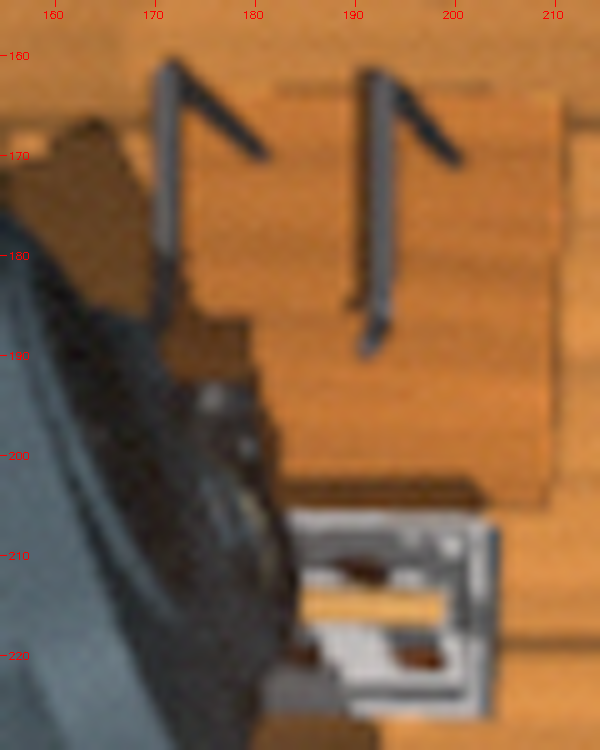

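Run:
```python
from h import *
print(tri((255+172/7-.5,120+182/7-.5),(155+44.4-.5,155+60.8-.5)))
```

```text
(array([0.43861228, 0.12110227, 0.21166549]), np.float64(0.0007827403731556506))
```

arm_command(dp=[[0.2,0,0],[0.3,0,0],[0.3,0,0],[0.3,-0.02,0],[0.35,-0.02,0],[0.35,0,0],[0.35,0,0],[0.3,0,0],[0.2,0,0],[0.1,0,0]], rot=[[0,0,0],[0,0,0],[0,0,0],[0,0,0],[0,0,0],[0,0,0],[0,0,0],[0,0,0],[0,0,0],[0,0,0]])

```text
time: 19.5
tool_pos: [0.5514, 0.1854, 0.1491]
tool_rot: [-0.493, -0.507, -0.493, 0.507]
ft_force: [-0.5, -0.0, -4.3]
finger_gap: 0.116
```

Run:
```python
from h import *
from rig import env,get_image
for n in('scene','top'):
    im=get_image(n); cv2.imwrite(f"pics/raw_{n}9.png",im[:,:,::-1])
o=env.get_obs();print(o['tool_pos'],o['finger_gap'],o['ft_force'],o['time'])
crop('pics/raw_scene9.png','pics/c9.png',265,130,80,75,8)
crop('pics/raw_top9.png','pics/t9.png',155,150,60,65,9)
```

```text
[0.55119311 0.18540339 0.14917441] 0.11691949875674847 [ 0.17594952 -0.64028305 -3.84196211] 19.6
```

View pics/c9.png

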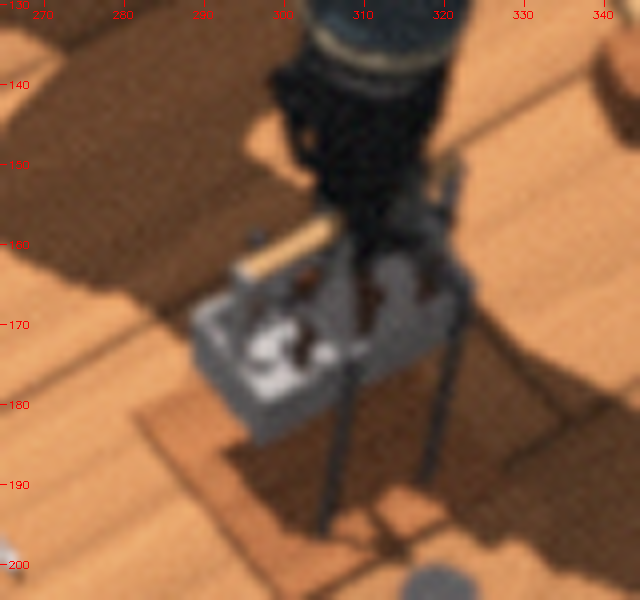

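View pics/t9.png

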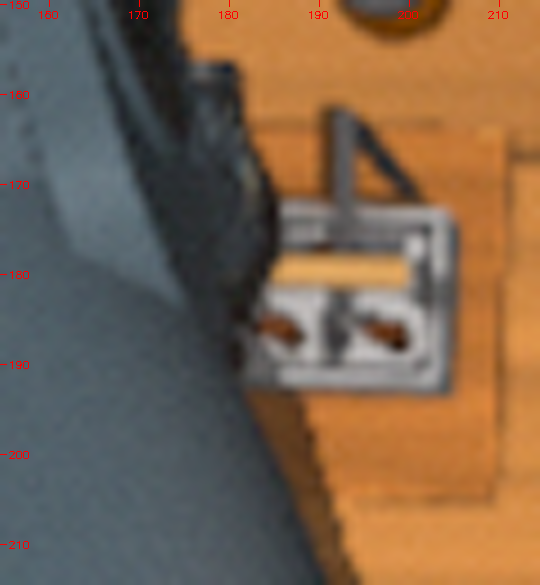

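The bar lies across the prong (top view: bar v≈179, prong tip at (192,187) in front of it), and there is no unexpected force. Lowering onto the prongs.

arm_command(dp=[[0,0,-0.1],[0,0,-0.1],[0,0,-0.1],[0,0,-0.1],[0,0,-0.1],[0,0,-0.1],[0,0,-0.1],[0,0,0],[0,0,0],[0,0,0]], rot=[[0,0,0],[0,0,0],[0,0,0],[0,0,0],[0,0,0],[0,0,0],[0,0,0],[0,0,0],[0,0,0],[0,0,0]])

```text
time: 20.85
tool_pos: [0.5511, 0.1854, 0.1214]
tool_rot: [0.493, 0.507, 0.493, -0.507]
ft_force: [0.4, -0.2, -3.1]
finger_gap: 0.117
```

arm_command(dp=[[0,0,-0.05],[0,0,-0.05],[0,0,-0.05],[0,0,0],[0,0,0],[0,0,0],[0,0,0],[0,0,0],[0,0,0],[0,0,0]], rot=[[0,0,0],[0,0,0],[0,0,0],[0,0,0],[0,0,0],[0,0,0],[0,0,0],[0,0,0],[0,0,0],[0,0,0]])

```text
time: 22.1
tool_pos: [0.5517, 0.1856, 0.1186]
tool_rot: [0.493, 0.508, 0.492, -0.506]
ft_force: [-8.5, -3.3, 24.2]
finger_gap: 0.119
```

arm_command(dp=[[0,0,0.08],[0,0,0.02],[0,0,0],[0,0,0],[0,0,0],[0,0,0],[0,0,0],[0,0,0],[0,0,0],[0,0,0]], rot=[[0,0,0],[0,0,0],[0,0,0],[0,0,0],[0,0,0],[0,0,0],[0,0,0],[0,0,0],[0,0,0],[0,0,0]], hand=-0.4)

```text
time: 23.35
tool_pos: [0.551, 0.1854, 0.1193]
tool_rot: [-0.493, -0.507, -0.493, 0.507]
ft_force: [-0.2, 0.3, -0.7]
finger_gap: 0.704
```

arm_command(dp=[[0,0,0.2],[0,0,0.3],[0,0,0.4],[0,0,0.5],[0,0,0.5],[0,0,0.5],[0,0,0.5],[0,0,0.4],[0,-0.3,0.2],[0,-0.6,0]], rot=[[0,0,0],[0,0,0],[0,0,0],[0,0,0],[0,0,0],[0,0,0],[0,0,0],[0,0,0],[0,0,0],[0,0,0]])

```text
time: 24.6
tool_pos: [0.5512, 0.1491, 0.2602]
tool_rot: [0.493, 0.507, 0.493, -0.506]
ft_force: [0.2, 0.4, -0.2]
finger_gap: 0.702
```

Run:
```python
from h import *
from rig import env,get_image
for n in('scene','top'):
    im=get_image(n); cv2.imwrite(f"pics/raw_{n}10.png",im[:,:,::-1])
o=env.get_obs();print(o['tool_pos'],o['finger_gap'],o['ft_force'],o['time'])
crop('pics/raw_scene10.png','pics/c10.png',265,110,90,95,7)
```

```text
[0.55089961 0.14722821 0.25975164] 0.7011360357839371 [0.83249143 0.34691864 0.30147449] 24.7
```

View pics/c10.png

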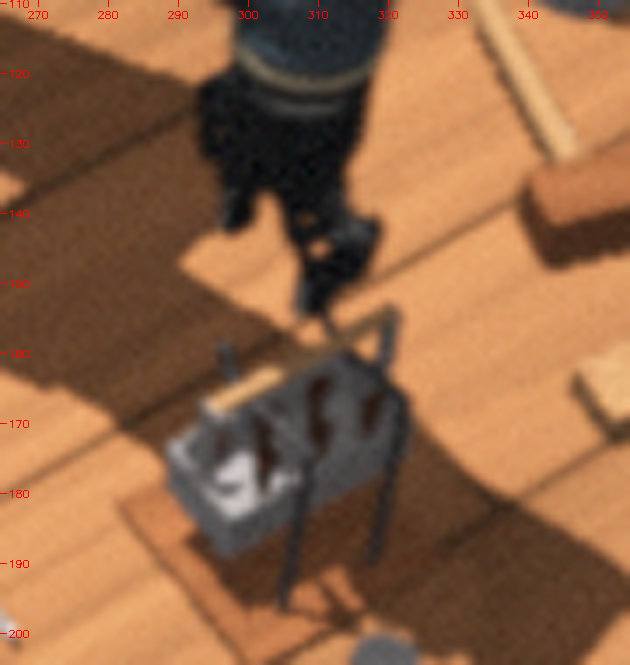

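Run:
```python
from h import *
for d in(0,.02,.03,.04):
    for s in(1,-1):
        for w in (0,.012): print(d,s,w,proj('scene',[.551+s*(.030+w),.1475-s*.001,.2597+.007+d]).round(1),end=' ')
    print()
crop('pics/raw_top10.png','pics/t10.png',155,130,75,75,8)
im=cv2.imread('pics/raw_scene10.png')[110:165,285:330];im=(255*(im/255.)**.5).astype('uint8')
cv2.imwrite('pics/c10b.png',cv2.resize(im,None,fx=12,fy=12,interpolation=cv2.INTER_CUBIC))
```

```text
0 1 0 [306.6 157.7] 0 1 0.012 [308.5 159.8] 0 -1 0 [297.6 147.5] 0 -1 0.012 [295.8 145.5] 
0.02 1 0 [307.1 154.7] 0.02 1 0.012 [309.  156.7] 0.02 -1 0 [298.1 144.3] 0.02 -1 0.012 [296.2 142.4] 
0.03 1 0 [307.3 153.1] 0.03 1 0.012 [309.2 155.2] 0.03 -1 0 [298.3 142.8] 0.03 -1 0.012 [296.4 140.8] 
0.04 1 0 [307.6 151.6] 0.04 1 0.012 [309.5 153.6] 0.04 -1 0 [298.5 141.2] 0.04 -1 0.012 [296.6 139.2]
```

View pics/c10b.png

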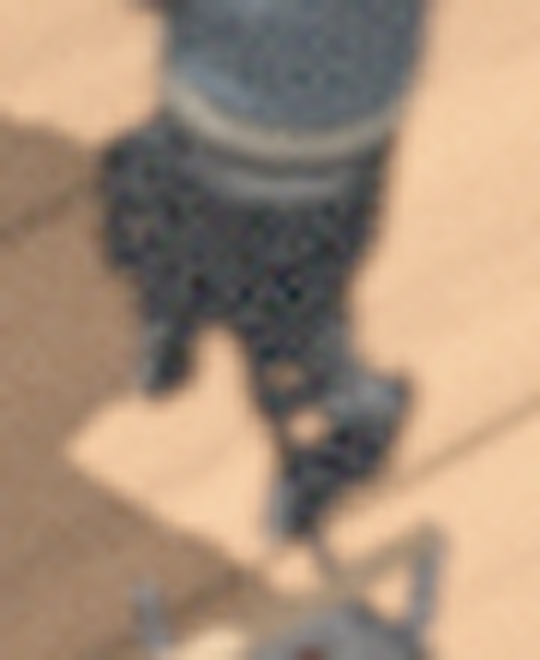

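View pics/t10.png

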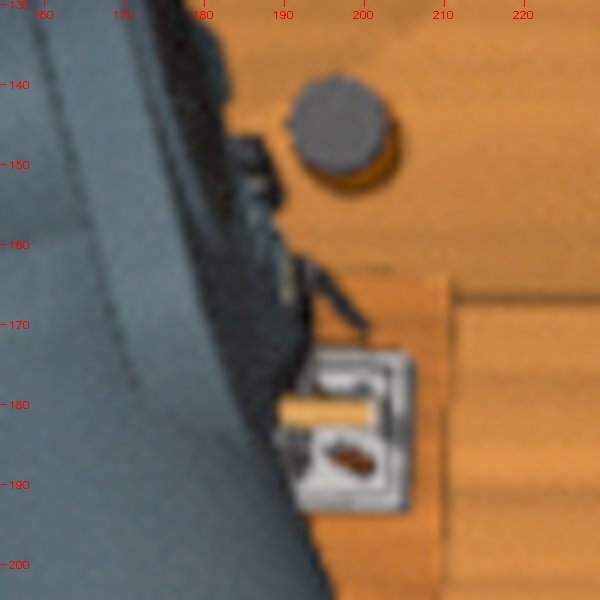

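The carrier hangs on both prongs and is let go. Next I move to above the lid bar at (0.510,-0.197) and turn to the box's yaw of -0.216.

arm_command(dp=[[0,-0.7,0],[-0.1,-0.9,0],[-0.2,-1,0],[-0.2,-1,0],[-0.2,-1,0],[-0.2,-1,0],[-0.14,-1,0],[0,-1,0],[0,-0.7,0],[0,-0.3,0]], rot=[[0,0,0],[0,0,0],[0,0,-0.03],[0,0,-0.03],[0,0,-0.03],[0,0,-0.029],[0,0,0],[0,0,0],[0,0,0],[0,0,0]])

```text
time: 25.95
tool_pos: [0.5091, -0.1959, 0.2591]
tool_rot: [-0.443, -0.551, -0.443, 0.551]
ft_force: [-0.5, 0.9, 0.5]
finger_gap: 0.702
```

Run:
```python
from h import *
from rig import env,get_image
for n in('scene','top'):
    im=get_image(n); cv2.imwrite(f"pics/raw_{n}11.png",im[:,:,::-1])
o=env.get_obs();print(o['tool_pos'],o['tool_rot'],o['finger_gap'],o['ft_force'],o['time'],o['joint_pos'])
crop('pics/raw_scene11.png','pics/c11.png',185,150,165,110,4.8)
crop('pics/raw_top11.png','pics/t11.png',155,120,200,100,4)
```

```text
[ 0.50926376 -0.19522912  0.25908768] [-0.44272858 -0.55115324 -0.44303146  0.55131175] 0.6995543977574743 [ 1.52430445  0.22904752 -0.94969266] 26.05 [-3.66089596e-01  2.63089449e-01  1.67026896e-01  1.47521672e+00
  2.21020814e-05  1.42183797e+00]
```

View pics/c11.png

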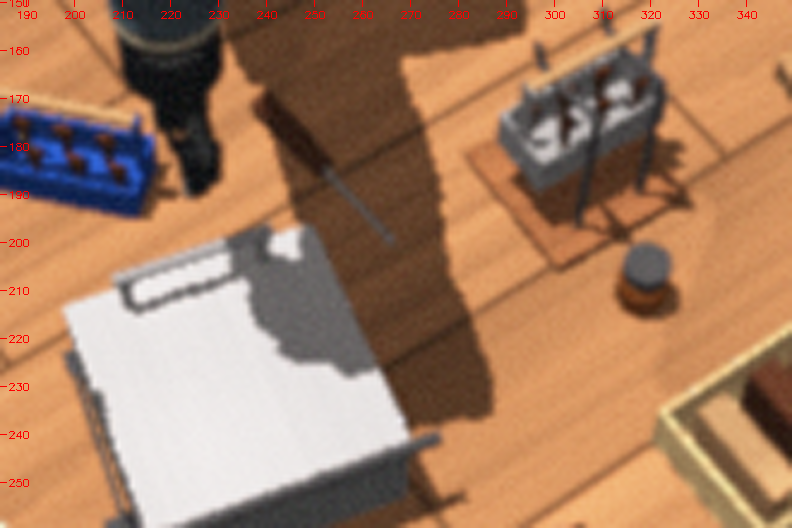

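View pics/t11.png

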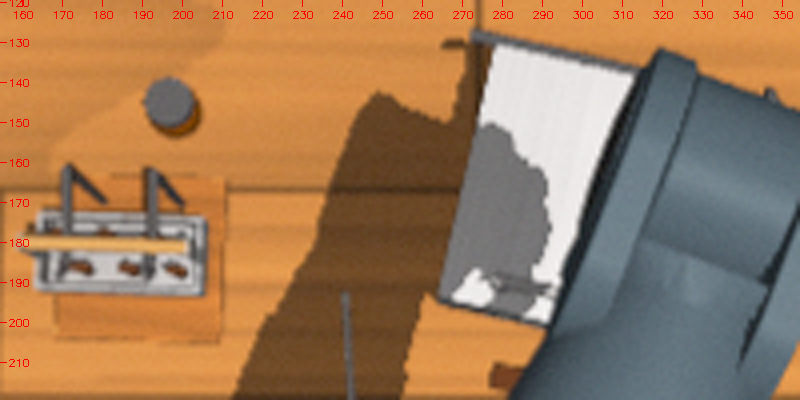

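arm_command(dp=[[0,0,-0.4],[0,0,-0.6],[0,0,-0.7],[0,0,-0.6],[0,0,-0.5],[0,0,-0.4],[0,0,-0.3],[0,0,-0.25],[0,0,-0.15],[0,0,-0.1]], rot=[[0,0,0],[0,0,0],[0,0,0],[0,0,0],[0,0,0],[0,0,0],[0,0,0],[0,0,0],[0,0,0],[0,0,0]])

```text
time: 27.3
tool_pos: [0.5095, -0.1945, 0.0992]
tool_rot: [0.443, 0.551, 0.443, -0.551]
ft_force: [-0.4, 0.9, -0.2]
finger_gap: 0.701
```

Run:
```python
from h import *
from rig import env,get_image
for n in('scene',):
    im=get_image(n); cv2.imwrite(f"pics/raw_{n}12.png",im[:,:,::-1])
o=env.get_obs();print(o['tool_pos'],o['finger_gap'],o['ft_force'],o['time'])
crop('pics/raw_scene12.png','pics/c12.png',195,170,75,65,10)
T=lambda X,Y:(155+X/4-.5,120+Y/4-.5)
S=lambda X,Y:(185+X/4.8-.5,150+Y/4.8-.5)
a,b=tri(S(527,92),T(186,246)),tri(S(655,28),T(22,241));print(a,b,(a[0]+b[0])/2)
```

```text
[ 0.50935428 -0.19453689  0.0987933 ] 0.7019291587359598 [-0.23566444 -0.00175113  0.7849007 ] 27.35
(array([0.54942455, 0.1200362 , 0.17640849]), np.float64(0.002056605810801542)) (array([0.55478776, 0.25484795, 0.17079581]), np.float64(0.0017536421635790953)) [0.55210615 0.18744208 0.17360215]
```

View pics/c12.png

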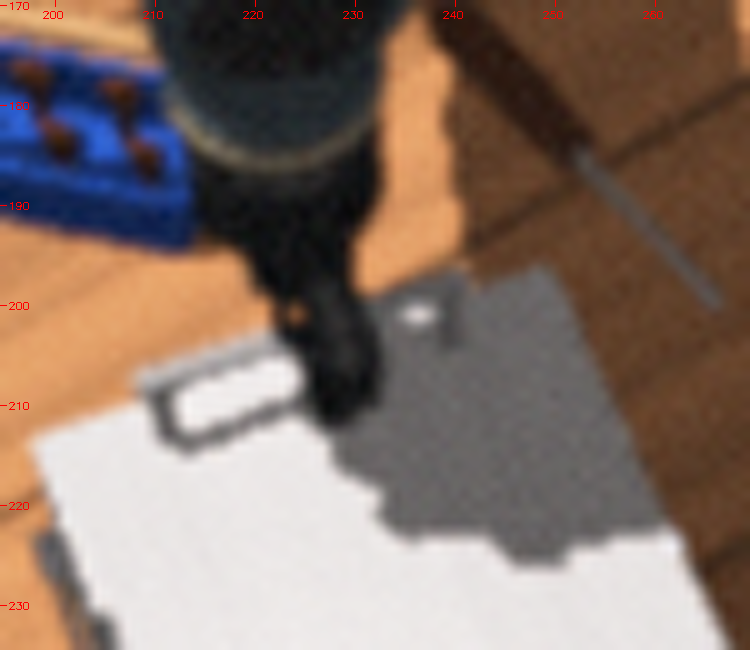

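The fingers straddle the lid bar (bar u 209-241, fingers at about 228) with no contact force. Closing.

arm_command(dp=[[0,0,0],[0,0,0],[0,0,0],[0,0,0],[0,0,0],[0,0,0],[0,0,0],[0,0,0],[0,0,0],[0,0,0]], rot=[[0,0,0],[0,0,0],[0,0,0],[0,0,0],[0,0,0],[0,0,0],[0,0,0],[0,0,0],[0,0,0],[0,0,0]], hand=1, grip_force=80)

```text
time: 28.6
tool_pos: [0.5109, -0.195, 0.0998]
tool_rot: [0.444, 0.552, 0.442, -0.55]
ft_force: [5.0, 0.1, -0.4]
finger_gap: 0.109
```

arm_command(dp=[[0.08,-0.017,0.255],[0.08,-0.017,0.255],[0.1,-0.022,0.245],[0.1,-0.022,0.245],[0.126,-0.027,0.233],[0.126,-0.027,0.233],[0.146,-0.032,0.219],[0.146,-0.032,0.219],[0,0,0],[0,0,0]], rot=[[0,0,0],[0,0,0],[0,0,0],[0,0,0],[0,0,0],[0,0,0],[0,0,0],[0,0,0],[0,0,0],[0,0,0]])

```text
time: 29.85
tool_pos: [0.5448, -0.2028, 0.1759]
tool_rot: [-0.443, -0.55, -0.443, 0.552]
ft_force: [-4.8, -4.0, -4.9]
finger_gap: 0.111
```

Run:
```python
from h import *
from rig import env,get_image
for n in('scene','top'):
    im=get_image(n); cv2.imwrite(f"pics/raw_{n}13.png",im[:,:,::-1])
o=env.get_obs();print(o['tool_pos'],o['tool_rot'],o['finger_gap'],o['ft_force'],o['moment'],o['time'])
crop('pics/raw_scene13.png','pics/c13.png',185,180,100,80,8)
crop('pics/raw_top13.png','pics/t13.png',258,120,100,95,6)
```

```text
[ 0.54478561 -0.20275709  0.17586884] [-0.44297542 -0.55048547 -0.44333617  0.55153565] 0.11330160314101771 [-4.37597418 -3.76432253 -5.96757516] [-0.83571281  0.67893767 -0.07580872] 29.95
```

View pics/c13.png

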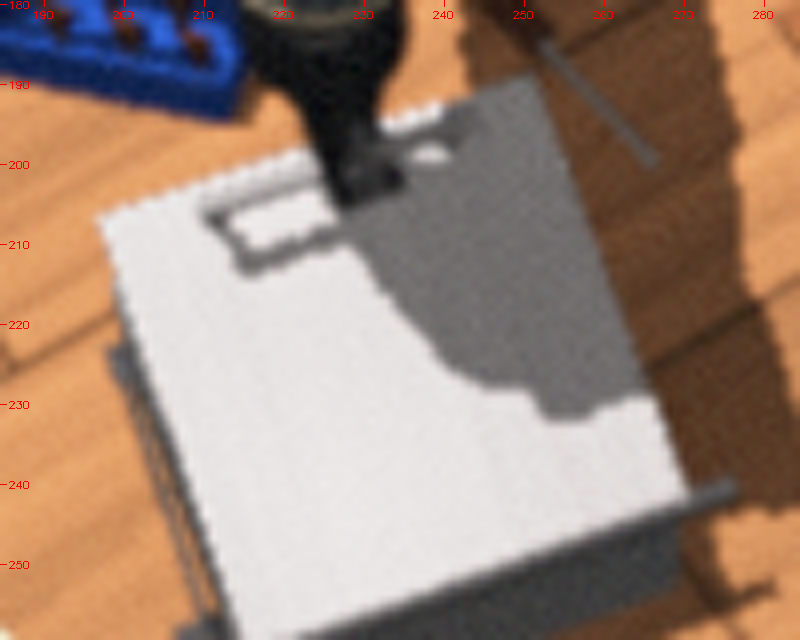

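View pics/t13.png

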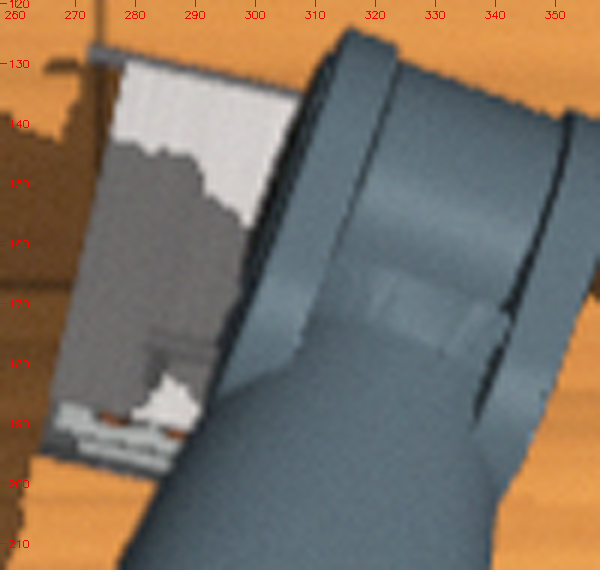

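```bash
cat >> h.py <<'E'
yaw=-.216;bx=np.array([np.cos(yaw),np.sin(yaw),0]);by=np.array([-bx[1],bx[0],0]);b0=np.array([.600,-.2157,0]);H=b0+.113*bx+[0,0,.1]
def lidpt(a,r,h,y): # r forward of hinge, h above hinge line normal
    return H+y*by+bx*(-r*np.cos(a)+h*np.sin(a))+np.array([0,0,r*np.sin(a)+h*np.cos(a)])
E
python3 - <<'E'
from h import *
np.set_printoptions(precision=1,suppress=True)
for a in(0,.3,.35,.4,.45,.5):
    print(a,'scene bar-y',proj('scene',lidpt(a,.206,.053,-.07)),'c-y',proj('scene',lidpt(a,.226,.008,-.112)),'c+y',proj('scene',lidpt(a,.226,.008,.112)),'bar+y',proj('scene',lidpt(a,.206,.053,.07)),'| top bar+y',proj('top',lidpt(a,.206,.053,.07)),'c+y',proj('top',lidpt(a,.226,.008,.112)))
E
```

```text
0 scene bar-y [207.6 207.9] c-y [197.  212.9] c+y [248.9 195.1] bar+y [240.9 196.5] | top bar+y [278.1 189.9] c+y [263.9 194.3]
0.3 scene bar-y [208.5 205.4] c-y [196.2 207.1] c+y [249.9 188.8] bar+y [242.9 193.6] | top bar+y [280.9 180.4] c+y [265.2 188.7]
0.35 scene bar-y [208.8 205.5] c-y [196.3 206.6] c+y [250.3 188.1] bar+y [243.4 193.6] | top bar+y [281.5 178.2] c+y [265.6 187.2]
0.4 scene bar-y [209.1 205.6] c-y [196.4 206.1] c+y [250.7 187.6] bar+y [244.  193.7] | top bar+y [282.1 175.9] c+y [266.  185.5]
0.45 scene bar-y [209.5 205.9] c-y [196.5 205.8] c+y [251.2 187.2] bar+y [244.6 193.9] | top bar+y [282.7 173.4] c+y [266.4 183.5]
0.5 scene bar-y [210.  206.4] c-y [196.7 205.7] c+y [251.7 186.9] bar+y [245.2 194.3] | top bar+y [283.4 170.8] c+y [266.9 181.5]
```

Run:
```python
from h import *
np.set_printoptions(precision=1,suppress=True)
for a in(.35,.4,.45,.5,.55,.6):
    print(a,*[proj('top',lidpt(a,.165,h,-.126)) for h in(.006,-.006)],'mid r=.06',proj('top',lidpt(a,.06,.006,-.126)))
crop('pics/raw_top13.png','pics/t13b.png',258,160,40,50,14)
```

```text
0.35 [340.8 186.8] [339.9 188.4] mid r=.06 [344.4 159.4]
0.4 [341.5 185.6] [340.5 187.4] mid r=.06 [344.7 158.8]
0.45 [342.2 184.2] [341.2 186.2] mid r=.06 [344.9 158.3]
0.5 [343.  182.8] [341.9 184.9] mid r=.06 [345.2 157.7]
0.55 [343.7 181.2] [342.6 183.4] mid r=.06 [345.4 157. ]
0.6 [344.5 179.4] [343.4 181.9] mid r=.06 [345.7 156.4]
```

View pics/t13b.png

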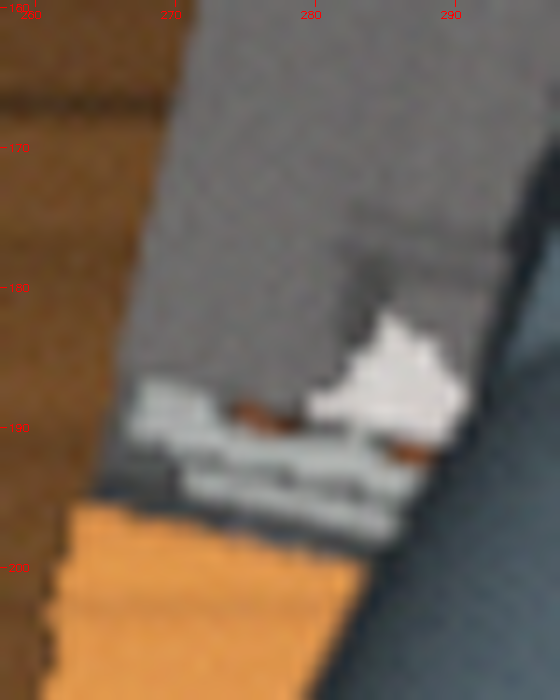

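Run:
```python
from h import *
g=cv2.cvtColor(cv2.imread('pics/raw_top0.png'),cv2.COLOR_BGR2GRAY).astype(float)
# lid -y edge: subpixel crossing
E=[]
for v in list(range(158,173))+list(range(187,205)):
    r=g[v,322:344]; i=np.where((r[:-1]>188)&(r[1:]<=188))[0]
    if len(i): k=i[-1]; E.append((322+k+(r[k]-188)/(r[k]-r[k+1]),v))
E=np.array(E); s=np.polyfit(E[:,1],E[:,0],1); print('obs lid edge slope,u@170,190',s[0],np.polyval(s,170),np.polyval(s,190))
A,B=proj('top',lidpt(0,.02,.008,-.112)),proj('top',lidpt(0,.226,.008,-.112))
m=(B[0]-A[0])/(B[1]-A[1]);print('pred',m,A[0]+m*(170-A[1]),A[0]+m*(190-A[1]),B)
L=[]
for v in range(159,178):
    r=g[v,340:349]; bg=np.median(np.r_[g[v,346:350],g[v,340:342]]); w=np.clip(bg-r,0,None);w[w<6]=0; L.append((v,(w*np.arange(340,349)).sum()/w.sum()))
L=np.array(L);t=np.polyfit(L[:,0],L[:,1],1);print('arm slope,u@168',t[0],np.polyval(t,168))
for a in np.arange(.35,.63,.03):
    A=(proj('top',lidpt(a,.06,.006,-.126))+proj('top',lidpt(a,.06,-.006,-.126)))/2;B=(proj('top',lidpt(a,.15,.006,-.126))+proj('top',lidpt(a,.15,-.006,-.126)))/2
    n=(B[0]-A[0])/(B[1]-A[1]);print(round(a,2),round(n,4),round(A[0]+n*(168-A[1]),2))
```

```text
obs lid edge slope,u@170,190 -0.21123249318647613 336.88289033819035 332.65824047446085
pred -0.20516194450813724 337.0394343475012 332.93619545733844 [329.08060038 208.79293494]
arm slope,u@168 -0.10784386137171653 343.8342100152384
0.35 -0.1306 342.92
0.38 -0.1231 343.09
0.41 -0.1152 343.27
0.44 -0.107 343.45
0.47 -0.0984 343.65
0.5 -0.0894 343.85
0.53 -0.0798 344.07
0.56 -0.0698 344.29
0.59 -0.0592 344.53
0.62 -0.0478 344.79
```

arm_command(dp=[[0.06,-0.013,0.075],[0.08,-0.017,0.1],[0.08,-0.017,0.1],[0.06,-0.013,0.075],[0,0,0],[0,0,0],[0,0,0],[0,0,0],[0,0,0],[0,0,0]], rot=[[0,0,0],[0,0,0],[0,0,0],[0,0,0],[0,0,0],[0,0,0],[0,0,0],[0,0,0],[0,0,0],[0,0,0]])

```text
time: 31.2
tool_pos: [0.5551, -0.2052, 0.1893]
tool_rot: [-0.442, -0.55, -0.444, 0.552]
ft_force: [-5.1, -5.0, -8.3]
finger_gap: 0.114
```

Run:
```python
from h import *
from rig import env,get_image
np.set_printoptions(precision=4,suppress=True)
for n in('scene','top'):
    im=get_image(n); cv2.imwrite(f"pics/raw_{n}14.png",im[:,:,::-1])
o=env.get_obs();print(o['tool_pos'],o['finger_gap'],o['ft_force'],o['qd'],o['time'])
crop('pics/raw_scene14.png','pics/c14.png',185,150,165,115,4.8)
crop('pics/raw_top14.png','pics/t14b.png',258,150,40,55,12)
for a in(.42,.46,.48,.5,.54): print(a,proj('top',lidpt(a,.226,.008,.112)).round(2),proj('top',lidpt(a,.206,.053,.07)).round(2))
```

```text
[ 0.555  -0.2052  0.1893] 0.11020859422968915 [-6.1807 -4.3497 -8.159 ] [ 0.001  -0.0018  0.0006  0.0003 -0.0013  0.0001] 31.3
0.42 [266.13 184.71] [282.36 174.91]
0.46 [266.49 183.14] [282.88 172.91]
0.48 [266.68 182.31] [283.14 171.87]
0.5 [266.88 181.46] [283.41 170.81]
0.54 [267.28 179.67] [283.97 168.63]
```

View pics/c14.png

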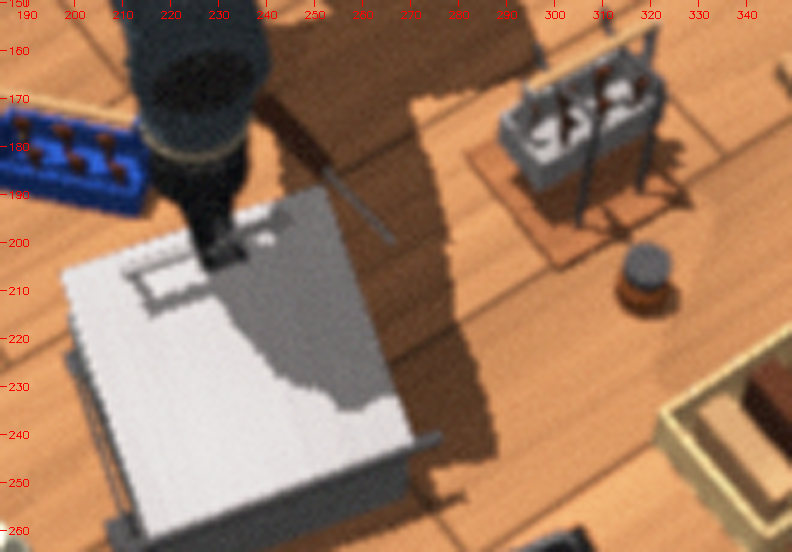

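View pics/t14b.png

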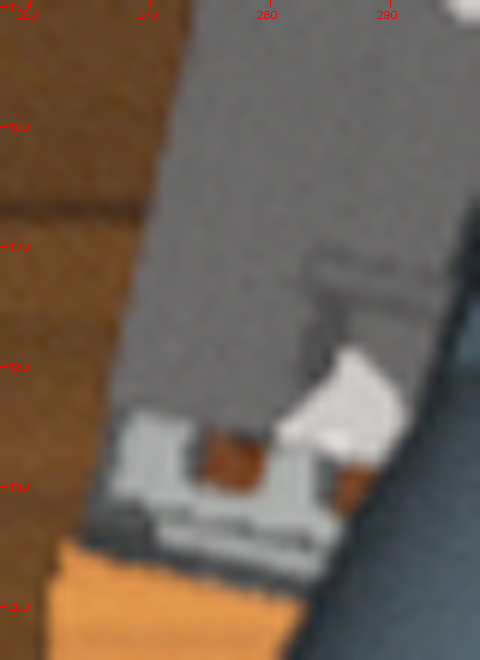

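The lid corner in the top view, (266.8,182.4), gives 0.48 rad, and the tool height gives 0.483. The setting arm measured about 0.488 (0.46 to 0.52 by three cues). The arm is still, the carrier is hanging, and the lid's and arm's edges are parallel in the scene view. Handing in.

Run:
```python
from rig import finish_job
print(finish_job())
```

```text
the job is handed in; nothing more can be done
None
```

I hung the carrier by its handle across both prongs and let go of it. I then lifted the lid by its bar and handed the job in at about 31 s with the gripper still holding it. No verdict was reported.

**Last checks:**
- **Lid angle:** about 0.48 rad from the top picture and 0.483 from the tool height.
- **Setting arm angle:** about 0.488 rad, from three estimates between 0.46 and 0.52. The lid should therefore be within about 0.04 rad of it, inside the 0.07 allowed.
- **Hold:** joint speeds were near zero and the tool was carrying about 8 N of downward load at the bar.
- **Carrier:** in the last picture it still hangs on the stand. Its bar middle was measured at (0.552, 0.187, 0.174) against a hook rest of (0.550, 0.184, 0.180). That height is from a rough measurement; the handle touched the prongs at about 0.182.
- **Setting arm and bystanders:** the setting arm and the bystanders I could see looked unmoved. The bridge blank was hidden in the last views, and I did not measure the bystanders one by one.

**Disagreements:**
- **Fingertips:** they sat about 30 mm higher in the pictures than the stated tool point. The first two grasps of the carrier missed and a third caught only the tips, none of which moved it. I grasped deeper after that.
- **Finger opening:** on both 12 mm bars it read 0.11 to 0.12, where 0.14 was expected.

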